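Take the upper curing flask out of the flask clamp

ROBOT

A 6-joint arm with a two-finger parallel gripper is mounted at the origin on a cart in front of the work surface, level with it; the furniture and walls round the work are solid. World frame = base frame: x ahead of the robot, y to its left, z up, the work surface at z = 0. Lengths are in mm, angles in rad, forces in N, time in s.
With the tool pointing down it reaches from about 400 to 825 mm from the base axis. Payload 7 kg.
Tool frame: the origin (TCP) lies at the very end of the fingers, on their centre line; the grasp point (between the pads) lies 19 mm behind it; z points along the fingers, y is the direction in which the jaws open and shut (so a half turn about z gives the same grasp; the last joint's range is limited). The gripper opens to 88 mm and grips with 3 to 60 N. Pads are 19 mm wide; open, the fingers measure 130 mm over their backs; the gripper's body (78 mm by 193 mm) begins 47 mm behind the grasp point.
Start: joints at [1.539, 0.359, 0.012, 0, -1.224, -0.288], TCP at [212.213, 640.75, 197.261] pointing down, gripper open.
Joint ranges: [-3.07, 3.07], [-1.43, 2.12], [-1.02, 1.25], [-3.03, 1.67], [-3.05, -0], [-3.03, 3.03]. Speed limits (rad/s): [2.39, 2.39, 3.01, 3.14, 3.14, 3.14].

INTERFACE

Orientations are given as a unit quaternion [x, y, z, w].
In Python, from plant import bot gives the robot as it stands. Calls block until the motion is done:
- bot.move_ptp(position, orientation): joint-space move of the TCP to a pose.
- bot.line_to(position, velocity=150, ori=None): straight line of the TCP; ori=None keeps the orientation; velocity is the mean speed in mm/s.
- bot.move_joints(angles): joint-space move.
- bot.move_gripper(opening, force=None): finger opening in mm; force is the grip in N (None keeps the last); returns when the fingers have stopped.
- bot.pause(seconds).
- bot.solve_ik(position, orientation): joint angles nearest the present ones, or None.
- bot.read_state(): the state.
- bot.camera(name): name is "side" or "top" or "wrist"; returns the picture (480x640x3 uint8, red, green, blue); there is no depth.
- bot.get_calibration(name): a dict with "fx", "fy", "cx", "cy" (pixels), "view" (4x4, takes a point from world to camera coordinates); the wrist camera has in their place "T_tool_cam" (4x4, takes a point from camera to tool coordinates, whose origin is the TCP and whose axes are the flange's). Camera axes: x right, y up, looking along -z (the intrinsics and any distortion apply to the point x, -y, -z); pixel columns grow to the right and rows downward; lengths in mm; the calibration is good to about 2 mm. A picture is of the moment at which its call begins: read the wrist's pose just before it. get_calibration takes no time and is no camera call.
A pose or a line that the arm cannot do raises bot.Unreachable and nothing moves.
- bot.close_job(): hands the job in, once; it reports no verdict.
The state is a dict: "t": time; "joint_pos": joint angles; "qvel": joint speeds; "tau": joint torques, N m; "tcp_pos": TCP position; "eef_rot": TCP orientation; "contact_force": force on the tool from outside, world axes, zero at the start; "moment": the same for the moment, N m; "width": finger opening in mm.
Only numpy, scipy, OpenCV 4.12 (cv2) and the standard library are available. Lean on these libraries where they do the work, as an engineer would, in place of code of your own. Each camera call takes 0.05 s, during which the arm holds its last target.

TASK

Two brass curing flasks are stacked in the screw clamp; the upper one has to come out for opening. Turn the clamp's T-bar about a quarter turn anticlockwise so that the pressure plate stands well clear and leave it open; then lift the upper flask off the lower one, draw it out from under the clamp's beam, and set it down gently, flat in the free part of the steel tray, before letting go. The lower flask must stay seated in the clamp, and leave the flask already in the tray and the other things on the bench as they are.

Things in the scene. Friction and masses are not known exactly. Their poses are not given: they have to be found in the camera images.
- clamp: Grey two-column flask clamp, base 118 x 124 x 12 mm, fixed. Origin: centre of the base's underside; z up; x points away from the open front where flasks go in and out (front = -x, roughly towards the robot). A 4 mm high round stud (radius 20 mm) on the base holds the lower flask. Steel columns of radius 6 mm stand at x = 0, y = +-47 mm (foot collars of radius 12 mm to z = 18 mm).
- clamp_beam (a point): Middle of the clamp's beam, on the screw axis, 148 mm above the bench. The beam runs along the clamp's y from column to column, heights 132 to 164 mm, at most 22 mm to either side of it in x; nuts on it up to 178 mm. It and the T-bar hang over the flasks, so the upper flask is gripped at its front end, with the fingers slanting forward under the beam.
- clamp_bar (a point): Centre of the clamp's T-bar, on the screw axis (x = y = 0 of the clamp), 207.5 mm above the bench when the joint reads 0. Bar 10 mm thick, 96 mm long, with balls of 15 mm at its ends; the neck of the screw below it is also 10 mm thick, down to 27 mm below. The y axis of this point lies along the bar (along the clamp's y at joint 0).
- clamp_handle (a joint): Angle of the T-bar about the vertical, rad, 0 to 1.75; 0 = clamped, grows anticlockwise seen from above. Steep thread: bar and pressure plate rise 12 mm per rad. Turns with about 0.1 N m and stays where left. Pressure plate: steel disc of radius 24 mm on the screw axis, underside 96.5 mm above the bench at angle 0, 0.5 mm over the upper flask's lid.
- flask_top: Upper brass flask, loose, 0.3 to 0.5 kg: block 108 mm long (its x, along the clamp's x), 62 mm wide (y), 40 mm high, flat parallel long sides, corners 12 mm round; bolt lugs mid-ends, to 64 mm from its centre; round lid (radius 20 mm) 4 mm proud. Origin: centre of underside, which has a 46 mm square recess, 6 mm deep, over the lid below (3 mm play): lift over 4 mm before drawing it out.
- flask_low: Lower flask in the clamp, same shape; sits over the stud of the base, underside 12 mm above the bench; the upper flask's underside is 40 mm above its own. It stays there.
- flask_done: Third flask of the same shape, already standing in the tray near the end on the tray's +y side, its centre about 72 mm from the tray's centre. Not to be moved.
- tray: Shallow steel tray, 160 (x) x 230 (y) x 16 mm, fixed, wall 3 mm, rolled rim up to 18.5 mm. Origin: centre of the underside; inner floor 3 mm above it, 154 x 224 mm. x points roughly away from the robot, y to the robot's left. The part on its -y side is free.
- crucible: Bystander: clay crucible, 51 mm wide, 40 mm high, origin at the centre of its underside.
- cast: Bystander: white plaster dental cast, 53 x 71 x 27 mm, origin at the centre of its underside.
- plaster_bowl: Bystander: white bowl, 134 mm wide, 58 mm high, origin at the centre of its underside.
- marker: Bystander: marker pen lying flat, 135 mm long, 17 mm thick.
Not all that is in view belongs to the job. Leave any green look-alike of the flask_low alone.

How it is judged (in metres and radians):
On the way, in this order (a step that is already met when the one before it is completed fails the run):
1. the T-bar is turned anticlockwise to 1.0 rad or more, with the upper flask still in place on the lower one (value of joint clamp_handle above 1 rad and distance of flask_top from where it was at the start of the episode below 0.006 m), for 0.2 s.
2. the upper flask is lifted off the lower one (at least 4 mm up), the lower one staying put (z of flask_top in the frame of flask_low above 0.044 m and distance of flask_low from where it was at the start of the episode below 0.008 m and angle between flask_low's own z axis and vertical below 0.04 rad), for 0.1 s.
3. the upper flask stands in the tray while the fingers still hold it (x of flask_top in the frame of tray between -0.05 and 0.05 m and y of flask_top in the frame of tray between -0.095 and 0.095 m and z of flask_top in the frame of tray below 0.009 m and angle between flask_top's own z axis and vertical below 0.12 rad and contact force between the fingers and flask_top above 0.5 N), for 0.1 s.
At the end, for the whole second after the job is handed in: Upper flask at rest flat on the tray floor (within 3 mm, tilt < 0.04 rad), centre within 50 mm (x) and 95 mm (y) of the tray's; T-bar still at 0.9 rad or more; lower flask level in the clamp, moved < 8 mm; the flask that was in the tray moved < 15 mm (x of flask_top in the frame of tray between -0.05 and 0.05 m and y of flask_top in the frame of tray between -0.095 and 0.095 m and z of flask_top in the frame of tray below 0.006 m and angle between each of flask_top, flask_low's own z axis and vertical below 0.04 rad and linear speed of flask_top below 0.01 m/s and value of joint clamp_handle above 0.9 rad and distance of flask_low from where it was at the start of the episode below 0.008 m and distance of flask_done from where it was at the start of the episode below 0.015 m); the robot touches nothing.
It fails at once if the lower flask is dragged more than 15 mm (distance of flask_low from where it was at the start of the episode above 0.015 m).
It fails at once if the upper flask is tipped more than 0.5 rad (angle between flask_top's own z axis and vertical above 0.5 rad).
It fails at once if the flask in the tray is pushed more than 20 mm (distance of flask_done from where it was at the start of the episode above 0.02 m).
It fails at once if a bystander (crucible, cast, bowl or marker) is moved more than 30 mm (distance of any of crucible, cast, plaster_bowl, marker from where it was at the start of the episode above 0.03 m).
It also fails if it takes over 67 s, if anything falls off the work surface, if the arm or the gripper's body presses on something with over 40 N, if the wrist force passes 120 N, or if a joint passes its speed limit or range.

## Working session

There is one attempt and no reset: what is moved stays moved. The work goes in short steps, each a Python script; the robot and the scene stay as the last script left them, time stands still between calls to the robot, and variables do not carry over. Pictures are saved under pics/ and viewed, and the job is handed in when it is done.

```bash
ls; mkdir -p pics; python3 - <<'E'
from plant import bot
import cv2
s=bot.read_state(); print(s)
for n in ("side","top","wrist"):
    im=bot.camera(n); cv2.imwrite(f"pics/{n}0.png",im[:,:,::-1]); print(n,bot.get_calibration(n))
E
```

```text
pics
{'t': 0.0, 'joint_pos': array([ 1.53910179e+00,  3.59393551e-01,  1.10459639e-02, -3.18984674e-04,
       -1.22409427e+00, -2.88118492e-01]), 'qvel': array([ 6.20667757e-04,  5.33640582e-04, -5.29918362e-05, -3.01019622e-04,
        1.53656313e-05,  4.35276078e-04]), 'tau': array([ 1.67765702e-04, -5.82711446e+01,  2.93071425e+01,  6.99704468e+00,
        7.23727353e-03, -1.47802734e-04]), 'tcp_pos': array([212.07338723, 640.25190586, 196.31841984]), 'eef_rot': array([ 9.87233177e-01, -1.59279485e-01, -4.35275065e-05,  8.35183662e-04]), 'contact_force': array([-0.03595664, -0.86705502,  0.19523144]), 'moment': array([-0.01513176, -0.01495229, -0.02047435]), 'width': 87.4934720529038}
side {'fx': 480.96454362352955, 'fy': 480.96454362352955, 'cx': 313.9669630838197, 'cy': 238.19656677691734, 'view': array([[ 8.60974205e-01, -5.08574836e-01,  8.66336733e-03,
        -4.13274954e+02],
       [ 3.16353915e-01,  5.48742200e-01,  7.73823105e-01,
        -3.54956953e+02],
       [-3.98300914e-01, -6.63501043e-01,  6.33342520e-01,
        -7.50091243e+02],
       [ 0.00000000e+00,  0.00
[... 278 characters left out ...]
1, -2.52859127e-02,  1.62773919e-01,
        -5.52271525e+02],
       [-1.62825021e-01,  3.84419577e-05,  9.86654960e-01,
        -1.05037019e+03],
       [ 0.00000000e+00,  0.00000000e+00,  0.00000000e+00,
         1.00000000e+00]])}
wrist {'fx': 372.17929295227475, 'fy': 372.17929295227475, 'cx': 309.6032897187223, 'cy': 242.23598778109292, 'T_tool_cam': array([[-5.81287942e-04,  9.60340178e-01,  2.78830421e-01,
         7.57502472e+01],
       [ 9.99999823e-01,  5.23374461e-04,  2.82143950e-04,
        -2.80435174e-01],
       [ 1.25021449e-04,  2.78830536e-01, -9.60340313e-01,
        -1.87129666e+02],
       [ 0.00000000e+00,  0.00000000e+00,  0.00000000e+00,
         1.00000000e+00]])}
```

View pics/side0.png

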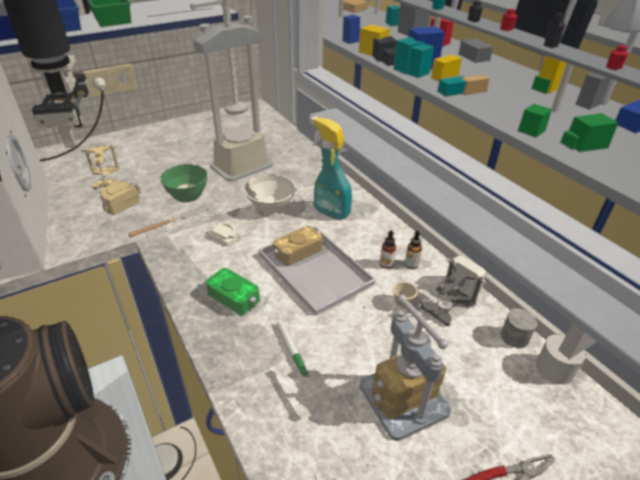

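View pics/top0.png

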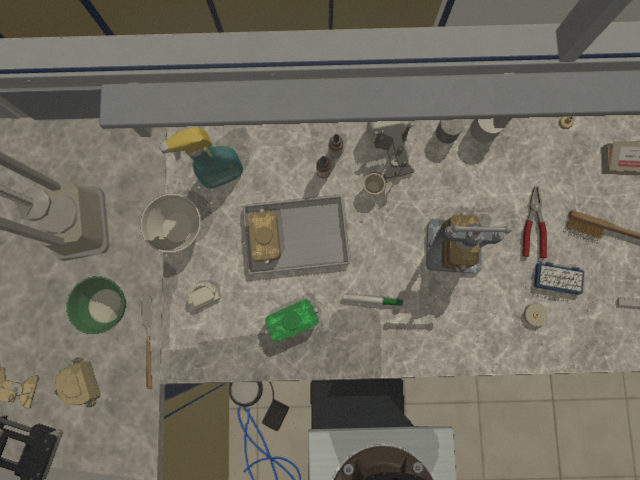

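View pics/wrist0.png

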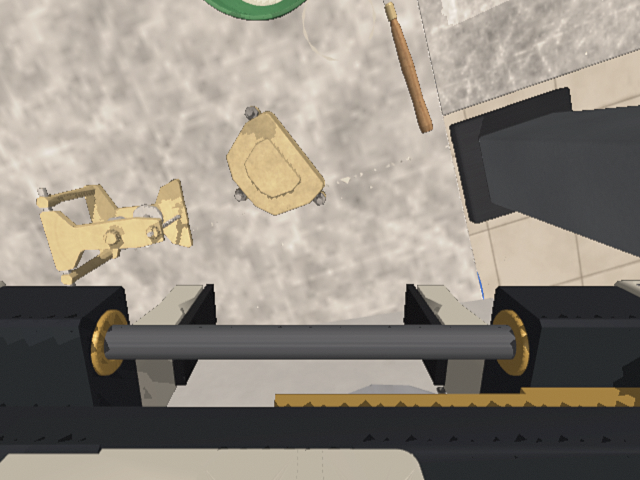

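```bash
cat > h.py <<'E'
import numpy as np, cv2
from scipy.spatial.transform import Rotation as R
from scipy.optimize import least_squares
import time
def bot_():
    from plant import bot
    return bot
def toolT(s):
    T=np.eye(4); T[:3,:3]=R.from_quat(s['eef_rot']).as_matrix(); T[:3,3]=s['tcp_pos']; return T
def cam(name,s=None):
    c=bot_().get_calibration(name); 
    if name=='wrist': V=np.linalg.inv(toolT(s)@c['T_tool_cam'])
    else: V=c['view']
    return dict(V=V,fx=c['fx'],fy=c['fy'],cx=c['cx'],cy=c['cy'])
def proj(c,P):
    P=np.atleast_2d(P).astype(float); q=P@c['V'][:3,:3].T+c['V'][:3,3]
    return np.c_[c['cx']+c['fx']*q[:,0]/-q[:,2], c['cy']-c['fy']*q[:,1]/-q[:,2]]
def ray(c,uv):
    d=np.array([(uv[0]-c['cx'])/c['fx'],-(uv[1]-c['cy'])/c['fy'],-1.]); Rm=c['V'][:3,:3]
    return -Rm.T@c['V'][:3,3], Rm.T@d
def atz(c,uv,z):
    o,d=ray(c,uv); return o+d*(z-o[2])/d[2]
def tri(obs):
    A=np.zeros((3,3));b=np.zeros(3)
    for c,uv in obs:
        o,d=ray(c,uv); d/=np.linalg.norm(d); M=np.eye(3)-np.outer(d,d); A+=M;b+=M@o
    p=np.linalg.solve(A,b); return p,[np.round(proj(c,p)[0]-uv,1) for c,uv in obs]
def crop(im,x0,y0,x1,y1,f,name):
    cv2.imwrite('pics/'+name,cv2.resize(im[y0:y1,x0:x1],None,fx=f,fy=f,interpolation=cv2.INTER_CUBIC))
E
python3 - <<'E'
from h import *
t=cv2.imread('pics/top0.png'); s=cv2.imread('pics/side0.png')
crop(t,400,190,520,310,5,'t_clamp.png'); crop(s,340,280,470,450,3.5,'s_clamp.png')
ct=cam('top')
print('clamp',atz(ct,(455,245),50),'tray TL,TR,BL,BR',[atz(ct,u,18).round() for u in ((244,205),(344,198),(245,276),(347,268))],'done',atz(ct,(264,236),43),'green',atz(ct,(291,320),40))
print('marker',atz(ct,(343,298),8),atz(ct,(402,303),8),'bowl',atz(ct,(171,223),50),'cruc',atz(ct,(374,184),40),'cast',atz(ct,(203,296),27))
E
```

```text
clamp [ 546.47435215 -179.45210347   50.        ] tray TL,TR,BL,BR [array([658., 295.,  18.]), array([669.,  62.,  18.]), array([493., 292.,  18.]), array([505.,  60.,  18.])] done [579.01349228 245.60070629  43.        ] green [391.05013952 187.85338748  40.        ]
marker [437.86921021  71.30035764   8.        ] [423.23587219 -61.89626006   8.        ] bowl [612.71941213 453.23345378  50.        ] cruc [694.17596597  -6.6678252   40.        ] cast [449.16058664 384.64760308  27.        ]
```

View pics/t_clamp.png

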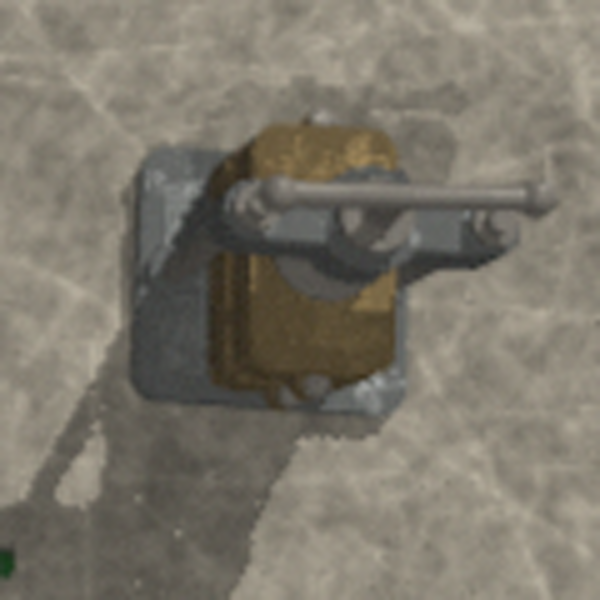

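View pics/s_clamp.png

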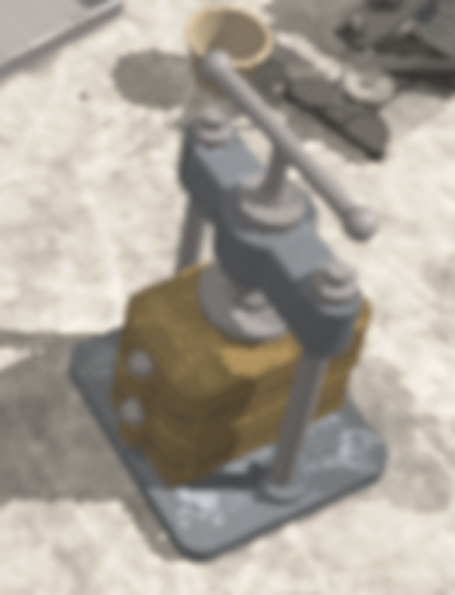

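```bash
python3 - <<'E'
from h import *
ct=cam('top');cs=cam('side')
T=lambda x,y:(400+x/5,190+y/5); S=lambda x,y:(340+x/3.5,280+y/3.5)
for n,a,b in (('ball+y',T(277,190),S(217,67)),('ball-y',T(543,198),S(360,220)),('base front right',T(400,412),S(205,552)),('base front left',T(135,398),S(78,362))):
    print(n,*tri([(ct,a),(cs,b)]))
bot=bot_()
d=R.from_quat([1,0,0,0])
# candidate view poses
for yaw in (0,np.pi/2,-np.pi/2,np.pi):
  for p in ((450,-180,350),(420,-180,420),(430,-100,350)):
    q=(R.from_euler('z',yaw)*d).as_quat()
    j=bot.solve_ik(p,q); print(round(yaw,2),p,None if j is None else np.round(j,2))
for yaw in (0,np.pi):
  for th in (30,40,45,50):
    q=(R.from_euler('y',-np.radians(th))*R.from_euler('z',yaw)*d).as_quat()
    for p in ((530,-180,70),(420,-180,85),(560,130,40),(560,130,150)):
      j=bot.solve_ik(p,q); print(round(yaw,2),th,R.from_quat(q).apply([0,0,1]).round(2),p,None if j is None else np.round(j,2))
E
```

```text
ball+y [ 554.28217104 -139.2388963   208.61250765] [array([ 0., -0.]), array([-0.,  0.])]
ball-y [ 547.44214466 -237.96913101  213.93974427] [array([-0. ,  0.1]), array([ 0.1, -0. ])]
base front right [ 490.61655666 -243.2694598    14.428353  ] [array([ 0.6, -1.3]), array([-2.1,  0.4])]
base front left [ 501.85861537 -125.58225318    4.55299764] [array([ 0.7, -1.6]), array([-2.3,  0.4])]
0 (450, -180, 350) [ 2.35 -1.37 -0.12  0.   -2.82 -0.78]
0 (420, -180, 420) [ 2.3  -1.25 -0.02  0.   -2.8  -0.73]
0 (430, -100, 350) [ 0.22 -0.11 -0.19  0.   -1.49  1.35]
1.57 (450, -180, 350) [ 2.35 -1.37 -0.12  0.   -2.82  0.79]
1.57 (420, -180, 420) [ 2.3  -1.25 -0.02  0.   -2.8   0.84]
1.57 (430, -100, 350) [ 2.46 -1.34 -0.19  0.   -2.72  0.68]
-1.57 (450, -180, 350) [ 0.03 -0.03 -0.12  0.   -1.48 -0.03]
-1.57 (420, -180, 420) [ 0.03 -0.08 -0.02  0.   -1.63 -0.03]
-1.57 (430, -100, 350) [ 0.22 -0.11 -0.19  0.   -1.49 -0.22]
3.14 (450, -180, 350) [ 0.03 -0.03 -0.12  0.   -1.48 -1.6 ]
3.14 (420, -180, 420) [ 0.03 -0.08 -0.02  0.   -1.63 -1.6 ]
3.14 (430, -100, 350) [ 0.22 -0.11 -0.19  0.   -1.49 -1
[... 1212 characters left out ...]
 -180, 85) [-0.01 -0.15 -1.01 -0.37 -0.02 -1.19]
3.14 40 [ 0.64  0.   -0.77] (560, 130, 40) None
3.14 40 [ 0.64  0.   -0.77] (560, 130, 150) None
3.14 45 [ 0.71  0.   -0.71] (530, -180, 70) [-0.41  0.1  -0.61 -1.2  -0.31 -0.09]
3.14 45 [ 0.71  0.   -0.71] (420, -180, 85) [-0.56 -0.07 -0.75 -1.13 -0.43 -0.05]
3.14 45 [ 0.71  0.   -0.71] (560, 130, 40) [-0.2   0.23 -0.98 -2.81 -0.44  1.41]
3.14 45 [ 0.71  0.   -0.71] (560, 130, 150) None
3.14 50 [ 0.77 -0.   -0.64] (530, -180, 70) [-0.65  0.15 -0.63 -1.51 -0.48  0.39]
3.14 50 [ 0.77 -0.   -0.64] (420, -180, 85) [-0.84 -0.01 -0.76 -1.36 -0.62  0.37]
3.14 50 [ 0.77 -0.   -0.64] (560, 130, 40) None
3.14 50 [ 0.77 -0.   -0.64] (560, 130, 150) None
```

```bash
cat >> h.py <<'E'
DN=R.from_quat([1,0,0,0])
def down(yaw): return (R.from_euler('z',yaw)*DN).as_quat()
def snap(name,out):
    b=bot_(); s=b.read_state(); im=b.camera(name)[:,:,::-1]; cv2.imwrite('pics/'+out+'.png',im)
    if name=='wrist':
        np.savez('pics/'+out+'.npz',p=s['tcp_pos'],q=s['eef_rot'])
    return im
def wcam(out):
    z=np.load('pics/'+out+'.npz'); return cam('wrist',dict(tcp_pos=z['p'],eef_rot=z['q']))
E
python3 - <<'E'
from h import *
bot=bot_()
bot.move_joints([1.539,-0.08,-0.02,0,-1.63,-.29])
bot.move_joints([0.5,-0.08,-0.02,0,-1.63,1.35])
bot.move_ptp([480,130,340],down(0)); snap('wrist','w1'); print(bot.read_state()['t'],bot.read_state()['joint_pos'].round(2))
bot.move_ptp([455,-140,340],down(0)); snap('wrist','w2')
bot.move_ptp([455,-240,340],down(0)); snap('wrist','w3')
s=bot.read_state();print(s['t'],s['joint_pos'].round(2))
E
```

```text
3.6667 [ 0.66 -0.   -0.12  0.   -1.46  0.91]
5.3 [-0.1   0.03 -0.09 -0.   -1.46  1.67]
```

View pics/w1.png

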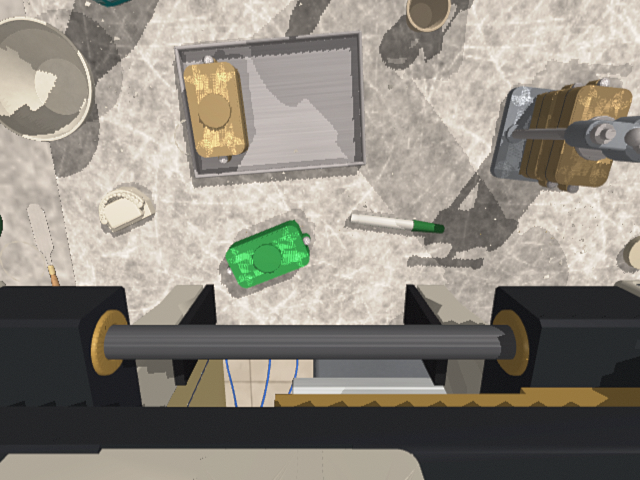

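View pics/w2.png

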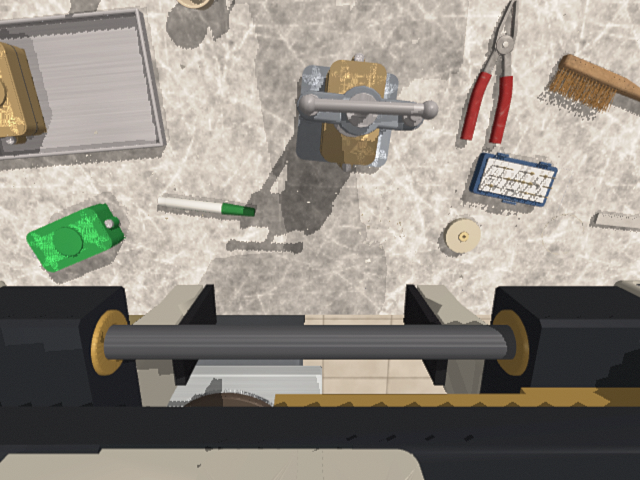

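View pics/w3.png

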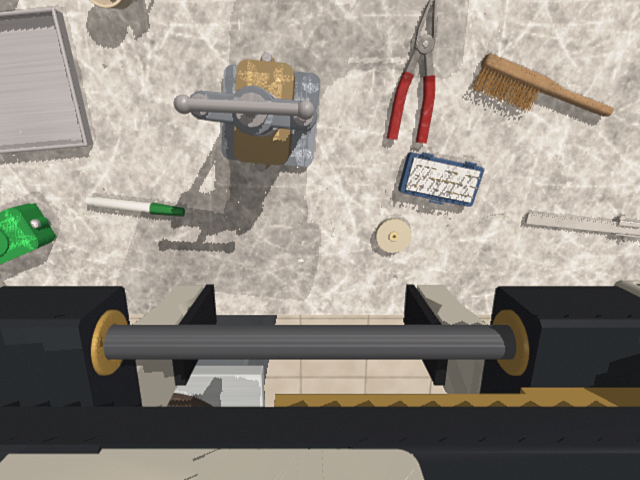

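w1 shows the tray (corners ≈(178,48),(359,35),(363,165),(193,181)) with the finished flask at (214,108). The green look-alike is at (268,253). In w2/w3 the T-bar balls are near (308,104)/(429,110) and (183,104)/(306,110). I'll enlarge to measure.

```bash
python3 - <<'E'
from h import *
a=cv2.imread('pics/w2.png');b=cv2.imread('pics/w3.png');c=cv2.imread('pics/w1.png')
crop(a,280,40,450,180,4.5,'w2c.png');crop(b,165,40,335,180,4.5,'w3c.png');crop(c,165,20,375,195,3.6,'w1c.png')
E
```

```text
(no output)
```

View pics/w2c.png

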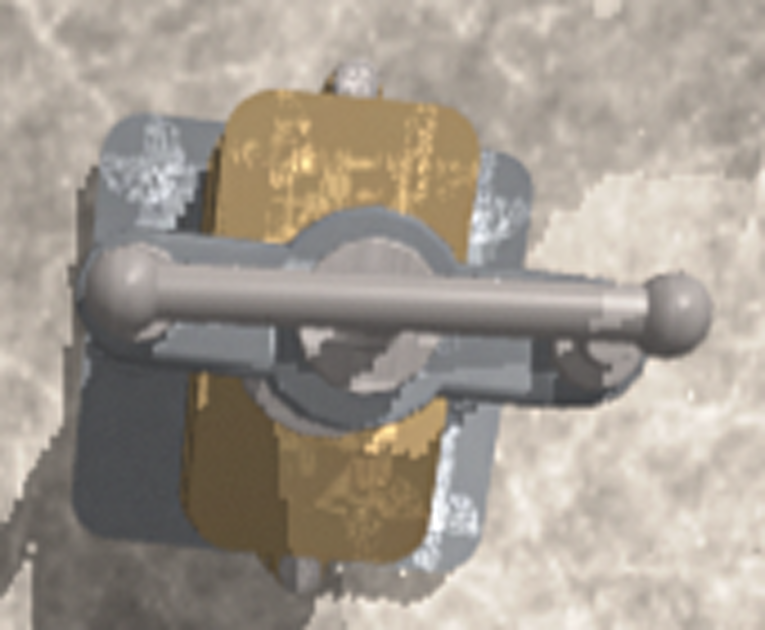

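View pics/w3c.png

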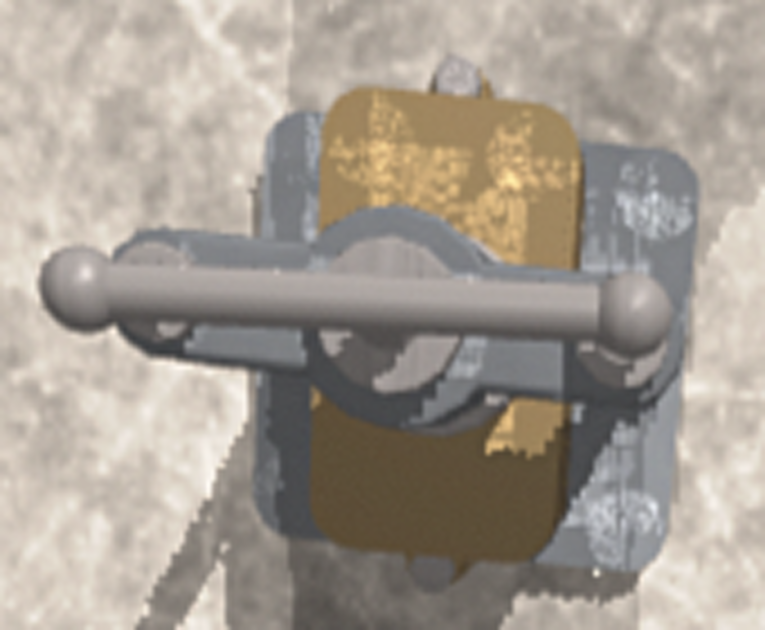

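View pics/w1c.png

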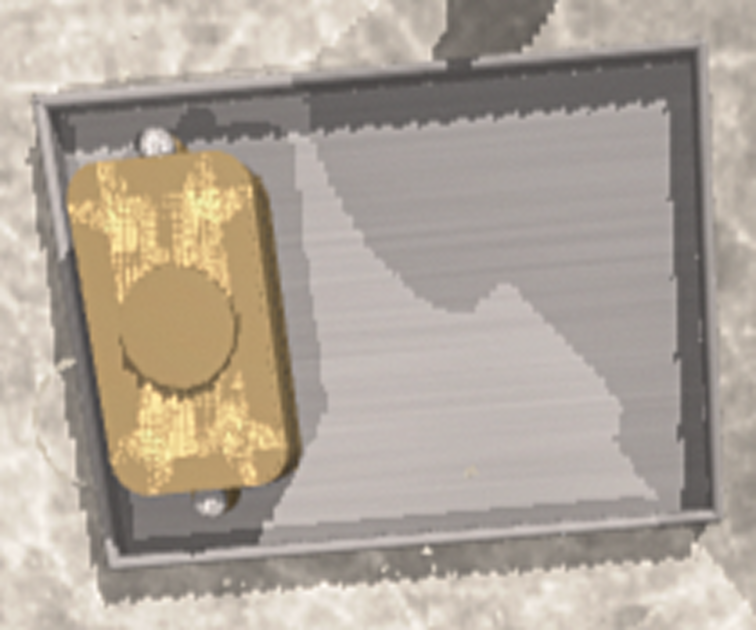

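```bash
python3 - <<'E'
from h import *
c1,c2,c3=wcam('w1'),wcam('w2'),wcam('w3')
ct=cam('top');cs=cam('side')
A=lambda x,y:np.array((165+x/3.6,20+y/3.6)); B=lambda x,y:np.array((280+x/4.5,40+y/4.5)); C=lambda x,y:np.array((165+x/4.5,40+y/4.5))
T=lambda x,y:(400+x/5,190+y/5); S=lambda x,y:(340+x/3.5,280+y/3.5)
def p(n,o): r=tri(o); print(n,r[0].round(1),*r[1]); return r[0]
bl=p('ball+y',[(c2,B(122,291)),(c3,C(80,288))]); br=p('ball-y',[(c2,B(675,313)),(c3,C(633,313))])
p('ball+y all',[(c2,B(122,291)),(c3,C(80,288)),(ct,T(277,190)),(cs,S(217,67))]); p('ball-y all',[(c2,B(675,313)),(c3,C(633,313)),(ct,T(543,198)),(cs,S(360,220))])
print('mid',(bl+br)/2,'yaw',np.degrees(np.arctan2(-(bl-br)[0],(bl-br)[1])))
p('lug front',[(c2,B(303,570)),(c3,C(433,570))]);p('lug far',[(c2,B(355,78)),(c3,C(458,75))])
p('fl FR',[(c2,B(430,566)),(c3,C(558,563))]);p('fl far R',[(c2,B(482,108)),(c3,C(582,109))])
for n,u in zip(('FL','FR','BR','BL'),((325,86),(582,109),(558,563),(311,547))): print('z92',n,atz(c3,C(*u),92).round(1))
p('trayTR',[(c1,A(703,47)),(c2,(145,9))]);p('trayBR',[(c1,A(718,517)),(c2,(165,148))])
q=np.array([atz(c1,A(*u),18.5) for u in ((35,100),(703,47),(718,517),(110,566))]);print('tray',q.round(1),q.mean(0).round(1))
print('done',atz(c1,A(180,328),47).round(1), 'lugs',atz(c1,A(158,142),23).round(1),atz(c1,A(212,503),23).round(1))
E
```

```text
ball+y [ 554.3 -137.6  207.4] [-0.  -0.3] [0.  0.3]
ball-y [ 550.1 -236.6  209.7] [-0.  0.] [-0. -0.]
ball+y all [ 554.3 -138.5  208.7] [ 1.1 -0.4] [0.6 0.2] [-0.4 -0. ] [-0.3 -0.4]
ball-y all [ 549.1 -237.   212. ] [1.3 1.1] [0.5 1. ] [-1.  -0.6] [ 0.3 -0.1]
mid [ 552.18338188 -187.0889856   208.56706118] yaw -2.4385454688697368
lug front [ 494.8 -183.5   86.7] [-0.   0.1] [-0.  -0.1]
lug far [ 611.7 -193.3   82.1] [ 0.  -0.1] [0.  0.1]
fl FR [ 496.3 -215.9   88.9] [ 0.  -0.3] [0.  0.3]
fl far R [ 603.7 -223.3   87.8] [-0.   0.3] [-0.  -0.3]
z92 FL [ 607.7 -162.8   92. ]
z92 FR [ 602.6 -223.5   92. ]
z92 BR [ 496.9 -216.1   92. ]
z92 BL [ 500.9 -153.3   92. ]
trayTR [680.7  66.7  -1.8] [ 0.2 -1.4] [0.1 1.4]
trayBR [515.3  56.1   8.2] [-0.1  1.3] [-0.  -1.3]
tray [[657.5 297.8  18.5]
 [674.4  69.3  18.5]
 [517.8  57.4  18.5]
 [499.2 285.3  18.5]] [587.2 177.5  18.5]
done [582.2 246.3  47. ] lugs [643.7 255.5  23. ] [522.7 244.5  23. ]
```

```bash
python3 - <<'E'
from h import *
bot=bot_()
psi=np.radians(-90-3.7); X=(552,-188)
bot.move_gripper(50)
bot.move_ptp([*X,260],down(psi)); snap('top','t_pre');
bot.line_to([*X,192],100)
s=bot.read_state();print(s['t'],s['tcp_pos'].round(1),s['contact_force'].round(1))
bot.move_gripper(0,40)
s=bot.read_state();print(s['t'],s['tcp_pos'].round(1),s['contact_force'].round(1),s['moment'].round(2),s['width'],s['joint_pos'].round(2))
snap('side','s_grip')
E
```

```text
8.55 [ 552.5 -188.1  192.6] [-0.6  0.6  0.3]
9.5083 [ 552. -188.  192.] [-0.8 -0.2 -0.2] [ 0.1  -0.02 -0.01] 0.451019376948432 [ 0.01  0.21 -0.2  -0.   -1.15 -0.07]
```

View pics/s_grip.png

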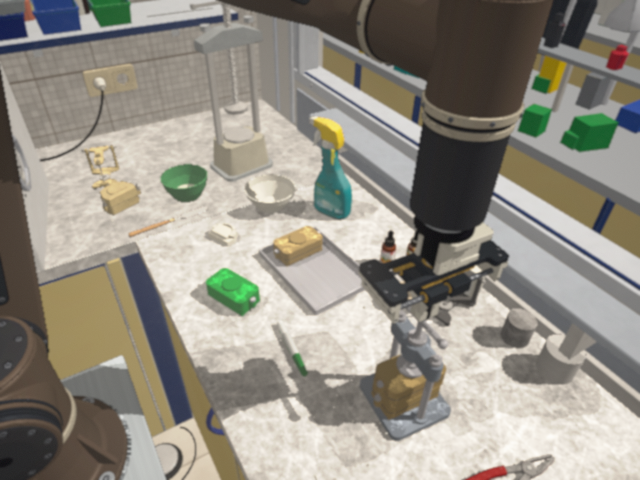

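```bash
python3 - <<'E'
from h import *
bot=bot_(); s=bot.read_state()
a=cv2.imread('pics/s_grip.png');crop(a,340,220,520,440,2.7,'s_gripc.png')
cs=cam('side');print(proj(cs,[[552,-188,192],[552,-188,207.5],[652,-188,260],[452,-188,260],[554.3,-138,208]]))
crop(snap('wrist','w4'),150,180,490,480,2,'w4c.png')
print(s['eef_rot'])
E
```

```text
[[419.821235   327.8733188 ]
 [421.36752449 321.02476631]
 [478.17382809 272.02258252]
 [369.32862408 323.72347599]
 [401.43201255 298.913419  ]]
[-6.83918274e-01  7.29558630e-01  3.32571023e-06  6.76080378e-06]
```

View pics/s_gripc.png

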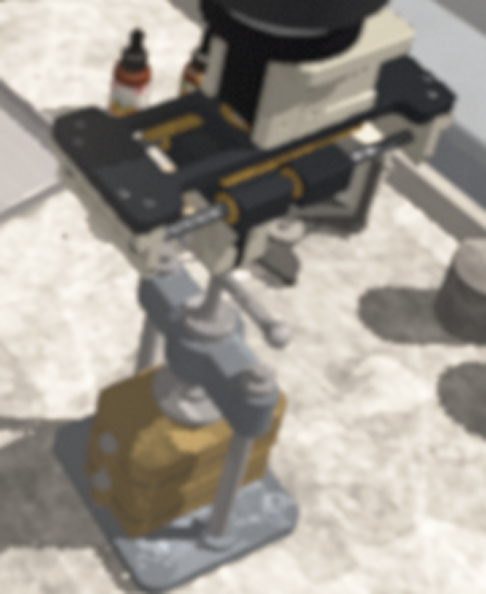

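View pics/w4c.png

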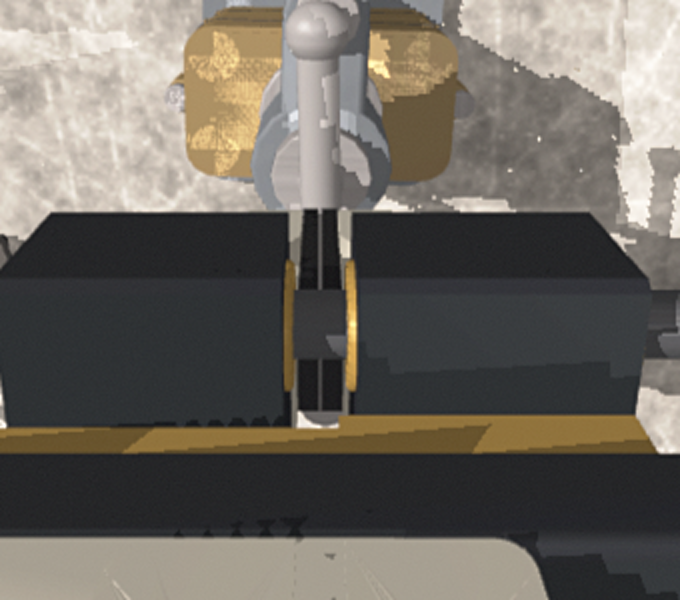

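```bash
python3 - <<'E'
from h import *
bot=bot_(); s=bot.read_state(); print(s['width'],s['tcp_pos'],s['contact_force'],s['moment'])
im=snap('side','s5');crop(im,380,250,480,350,7,'s5c.png')
crop(snap('top','t5'),410,190,530,280,6,'t5c.png')
E
```

```text
0.31566837552466953 [ 551.99084172 -187.99030869  191.97961463] [-0.04275809 -0.56890083 -0.29207012] [ 0.03944402 -0.05097601  0.01729941]
```

View pics/s5c.png

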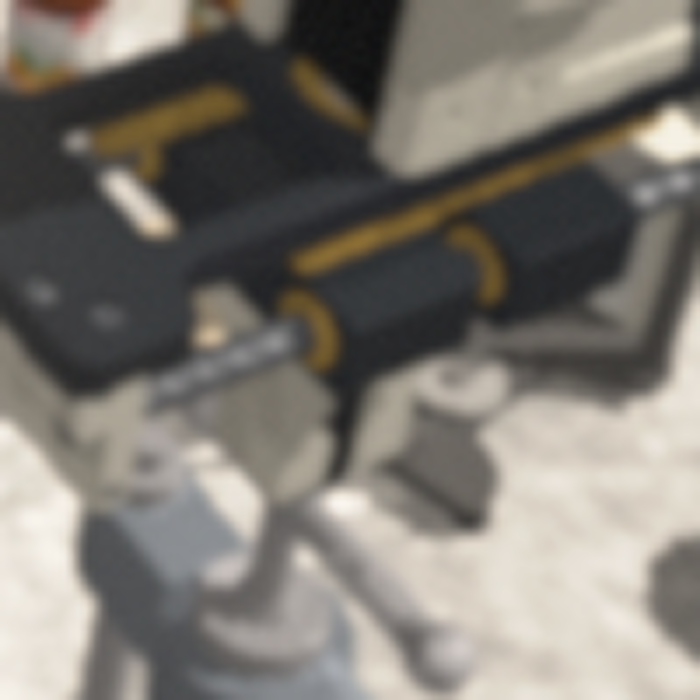

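View pics/t5c.png

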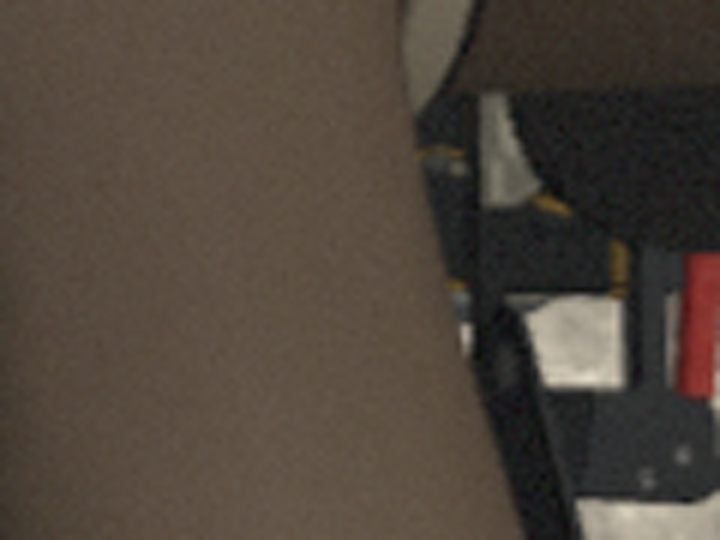

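The fingers closed to 0.4 mm without meeting the bar, and in both the side and wrist views they end above it. The real fingertips seem to sit short of the stated TCP, so I'll measure that.

```bash
python3 - <<'E'
from h import *
bot=bot_(); s=bot.read_state()
p=s['tcp_pos'].copy(); p[2]=252; bot.line_to(p,120); bot.move_gripper(50)
s=bot.read_state(); print(s['t'],s['tcp_pos'],s['width'])
im=snap('side','s6');snap('wrist','w6'); 
cs=cam('side'); ax=R.from_quat(s['eef_rot']).as_matrix()
for back in (0,10,20,30,40):
  print(back,[proj(cs,s['tcp_pos']-ax[:,2]*back+ax[:,1]*a+ax[:,0]*b)[0].round(0) for a in (-25,25) for b in (9.5,-9.5)])
crop(im,370,230,480,330,7,'s6c.png'); crop(cv2.imread('pics/w6.png'),200,230,420,400,3.5,'w6c.png')
E
```

```text
11.3333 [ 551.99828735 -188.03409404  252.0292327 ] 49.91224865750432
0 [array([444., 299.]), array([436., 290.]), array([416., 311.]), array([408., 302.])]
10 [array([446., 294.]), array([437., 286.]), array([417., 306.]), array([409., 297.])]
20 [array([447., 289.]), array([438., 281.]), array([418., 301.]), array([410., 292.])]
30 [array([448., 284.]), array([440., 275.]), array([419., 296.]), array([411., 287.])]
40 [array([450., 279.]), array([441., 270.]), array([420., 290.]), array([412., 281.])]
```

View pics/s6c.png

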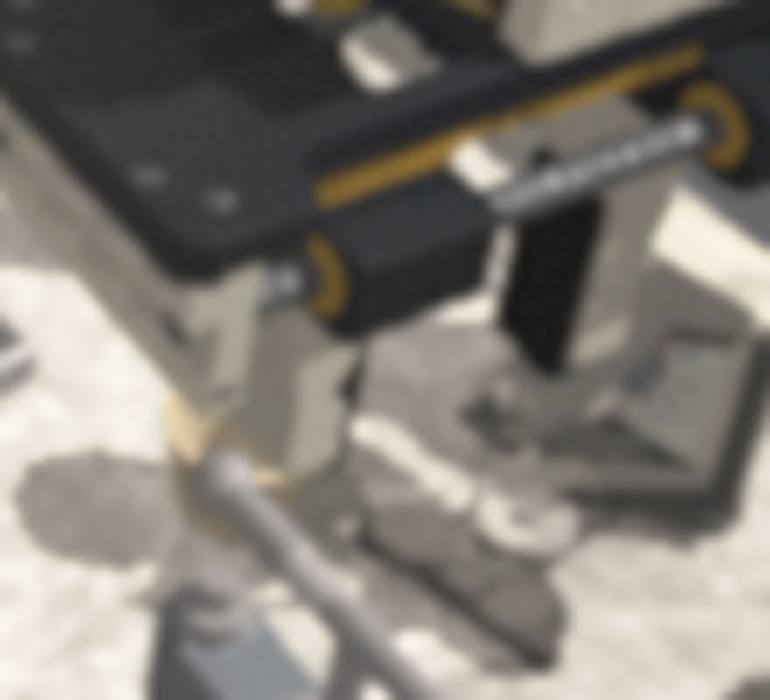

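View pics/w6c.png

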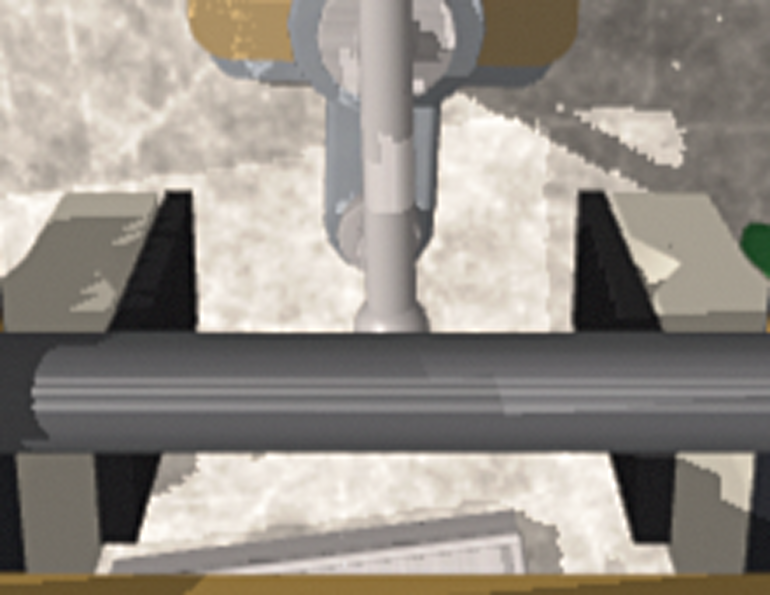

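The tips really end about 29.5 mm behind the reported TCP. The side corner at (449,283) matches the 30 mm back-off, and the wrist view gives 29 mm. I'll command every pose with that correction and grip the bar again.

```bash
cat >> h.py <<'E'
OFF=29.5   # real finger ends are OFF behind the reported TCP
def cmd(tip,q): return np.asarray(tip,float)+OFF*R.from_quat(q).apply([0,0,1])
def st(msg=''):
    s=bot_().read_state(); print(msg,'t',round(s['t'],2),'tip',(s['tcp_pos']-OFF*R.from_quat(s['eef_rot']).apply([0,0,1])).round(1),'F',s['contact_force'].round(1),'M',s['moment'].round(2),'w',round(s['width'],1),'j',s['joint_pos'].round(2)); return s
E
python3 - <<'E'
from h import *
bot=bot_(); psi=np.radians(-93.7); q=down(psi); X=(552,-188)
bot.line_to(cmd([*X,193],q),80); st('down')
bot.move_gripper(0,40); st('grip')
crop(snap('side','s7'),340,220,520,440,2.7,'s7c.png')
E
```

```text
down t 12.69 tip [ 552.4 -188.1  193.6] F [ 0.5  0.9 -0.3] M [ 0.06 -0.02 -0.01] w 49.8 j [ 0.01  0.23 -0.24  0.   -1.09 -0.07]
grip t 13.43 tip [ 551.9 -188.   193. ] F [ 0.1 -0.7 -0.1] M [0.14 0.15 0.03] w 9.1 j [ 0.01  0.23 -0.24  0.   -1.09 -0.07]
```

View pics/s7c.png

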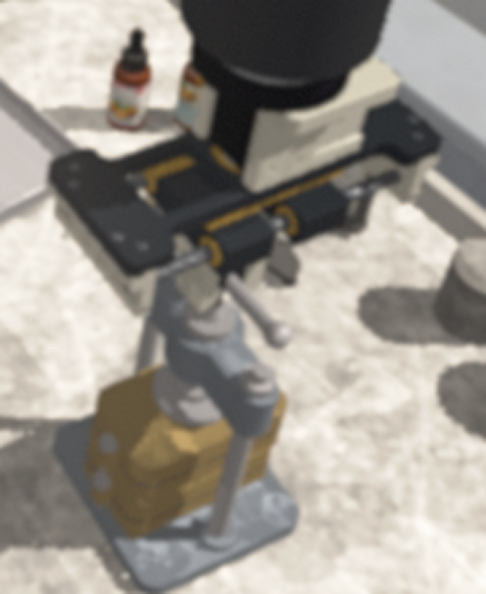

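The bar is gripped (width about 9 mm). Now the turn, on a helical path.

```bash
python3 - <<'E'
from h import *
bot=bot_(); psi0=np.radians(-93.7); X=(552,-188)
for a in (0.35,0.7,1.05,1.4):
    q=down(psi0+a); bot.line_to(cmd([*X,193+12*a],q),5,q); st(a)
bot.pause(.3); st()
bot.move_gripper(50); st('open')
q=down(psi0+1.4); bot.line_to(cmd([*X,265],q),120); 
snap('side','s8');crop(cv2.imread('pics/s8.png'),340,220,520,440,2.7,'s8c.png'); snap('wrist','w8'); st()
E
```

```text
0.35 t 14.47 tip [ 551.9 -188.   197. ] F [-0.5  0.2 -2.8] M [ 0.09 -0.29 -0.05] w 8.8 j [ 0.01  0.23 -0.24 -0.   -1.1   0.28]
0.7 t 15.47 tip [ 552.  -187.9  201.2] F [ 2.2  0.7 -4.7] M [ 0.15 -0.57 -0.01] w 9.1 j [ 0.01  0.23 -0.23 -0.   -1.11  0.63]
1.05 t 16.46 tip [ 552.  -187.9  205.5] F [ 2.7  2.  -4.8] M [ 0.42 -0.78 -0.05] w 9.2 j [ 0.01  0.22 -0.23 -0.   -1.12  0.98]
1.4 t 17.45 tip [ 552.  -187.9  209.7] F [ 2.4  1.2 -5.9] M [ 0.78 -0.91  0.05] w 9.2 j [ 0.01  0.22 -0.22 -0.   -1.13  1.33]
 t 17.75 tip [ 552.  -187.9  209.7] F [ 2.6  3.7 -6.4] M [ 0.87 -0.98 -0.09] w 9.1 j [ 0.01  0.22 -0.22 -0.   -1.13  1.33]
open t 18.62 tip [ 552.  -188.   209.8] F [-0.5 -0.1 -0.3] M [ 0.03 -0.03 -0.03] w 49.8 j [ 0.01  0.22 -0.22  0.   -1.13  1.33]
 t 19.32 tip [ 551.4 -187.9  263.8] F [-0.7  0.1  0.6] M [-0.02 -0.01 -0.  ] w 50.0 j [ 0.01  0.19 -0.14 -0.   -1.25  1.33]
```

View pics/s8c.png

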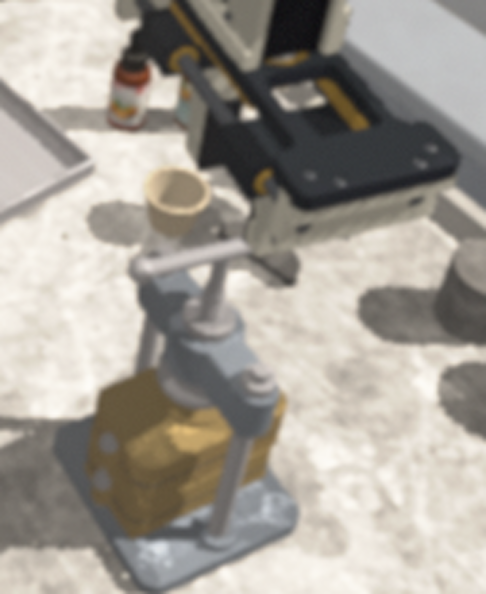

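View pics/w8.png

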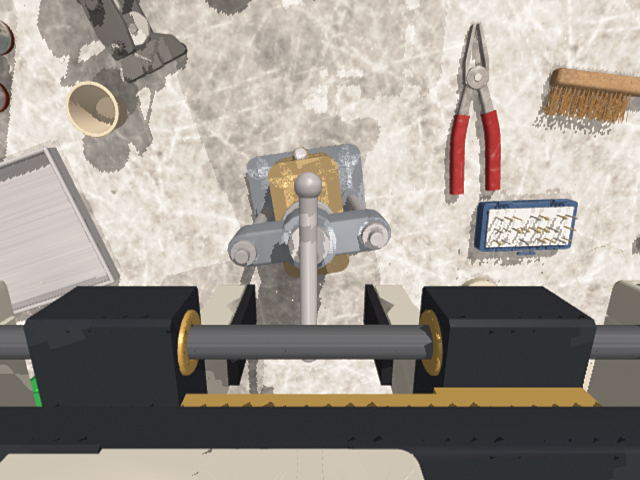

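```bash
cat >> h.py <<'E'
CY=np.radians(-4.5); CX=np.array([552.,-188.5])
def tiltq(yaw,th,roll):
    """tool z = forward(yaw)*sin(th) - z*cos(th); roll 0: tool y = horizontal left/right, roll pi flips"""
    zt=np.array([np.cos(yaw)*np.sin(th),np.sin(yaw)*np.sin(th),-np.cos(th)])
    yt=np.array([-np.sin(yaw),np.cos(yaw),0])*(1 if roll==0 else -1)
    xt=np.cross(yt,zt); return R.from_matrix(np.c_[xt,yt,zt]).as_quat()
def gcmd(g,q): return np.asarray(g,float)+(19+OFF)*R.from_quat(q).apply([0,0,1])
def cl(s,l,z,yaw=CY): return np.array([CX[0]+s*np.cos(yaw)-l*np.sin(yaw),CX[1]+s*np.sin(yaw)+l*np.cos(yaw),z])
E
python3 - <<'E'
from h import *
bot=bot_()
for roll in (0,1):
  for th in (35,38,40,42,45,48,50):
    q=tiltq(CY,np.radians(th),roll); back=R.from_quat(q).apply([0,0,-1])
    print(roll,th,'xz',R.from_quat(q).apply([1,0,0]).round(2)[2])
    for n,g in (('app',cl(-36,0,80)+80*back),('grasp',cl(-36,0,80)),('lift',cl(-36,0,90)),('draw',cl(-140,0,90)),('up',cl(-150,0,130))):
        j=bot.solve_ik(gcmd(g,q),q); print('  ',n,None if j is None else np.round(j,2))
E
```

```text
0 35 xz -0.57
   app None
   grasp None
   lift None
   draw None
   up None
0 38 xz -0.62
   app None
   grasp None
   lift None
   draw None
   up None
0 40 xz -0.64
   app None
   grasp [-0.09  0.16 -0.7  -0.75 -0.02 -0.8 ]
   lift None
   draw None
   up None
0 42 xz -0.67
   app None
   grasp [-0.25  0.16 -0.62 -1.07 -0.13 -0.38]
   lift [-0.18  0.14 -0.65 -0.93 -0.09 -0.56]
   draw [-0.37  0.   -0.76 -1.1  -0.21 -0.26]
   up None
0 45 xz -0.71
   app None
   grasp [-0.44  0.18 -0.59 -1.37 -0.26  0.06]
   lift [-0.39  0.15 -0.59 -1.29 -0.23 -0.07]
   draw [-0.59  0.03 -0.74 -1.34 -0.36  0.13]
   up None
0 48 xz -0.74
   app [-0.42 -0.03 -0.69 -1.2  -0.27 -0.15]
   grasp [-0.6   0.2  -0.61 -1.59 -0.38  0.39]
   lift [-0.55  0.17 -0.6  -1.53 -0.35  0.29]
   draw [-0.75  0.06 -0.76 -1.5  -0.48  0.41]
   up [-0.53 -0.1  -0.76 -1.23 -0.35 -0.05]
0 50 xz -0.77
   app [-0.56 -0.01 -0.69 -1.37 -0.37  0.12]
   grasp [-0.68  0.22 -0.64 -1.7  -0.45  0.56]
   lift [-0.65  0.19 -0.63 -1.65 -0.42  0.47]
   draw [-0.85  0.09 -0.78 -1.57 -0.56  0.56]
   up [-0.67 -0.07 -0.76 -1.35 -0.45  0.16]

[... 293 characters left out ...]
p [-0.25  0.16 -0.62 -1.07 -0.13  2.76]
   lift [-0.18  0.14 -0.65 -0.93 -0.09  2.58]
   draw [-0.37  0.   -0.76 -1.1  -0.21  2.88]
   up None
1 45 xz 0.71
   app None
   grasp None
   lift None
   draw [-0.59  0.03 -0.74 -1.34 -0.36 -3.01]
   up None
1 48 xz 0.74
   app [-0.42 -0.03 -0.69 -1.2  -0.27  2.99]
   grasp [-0.6   0.2  -0.61 -1.59 -0.38 -2.75]
   lift [-0.55  0.17 -0.6  -1.53 -0.35 -2.86]
   draw [-0.75  0.06 -0.76 -1.5  -0.48 -2.73]
   up None
1 50 xz 0.77
   app [-0.56 -0.01 -0.69 -1.37 -0.37 -3.03]
   grasp [-0.68  0.22 -0.64 -1.7  -0.45 -2.58]
   lift [-0.65  0.19 -0.63 -1.65 -0.42 -2.67]
   draw [-0.85  0.09 -0.78 -1.57 -0.56 -2.58]
   up [-0.67 -0.07 -0.76 -1.35 -0.45 -2.98]
```

```bash
python3 - <<'E'
from h import *
bot=bot_()
c=np.array([590.,134.])
for th in (48,50):
  for ph in (-90,-75,-60,-45,-30,-20,-10,0,4,10,20,30):
    f=np.radians(ph); q=tiltq(f,np.radians(th),0)
    r=[]
    for z in (32,45,80,140):
        j=bot.solve_ik(gcmd([c[0]-38*np.cos(f),c[1]-38*np.sin(f),z],q),q); r.append(None if j is None else list(np.round(j,2)))
    print(th,ph,r)
E
```

```text
48 -90 [[np.float64(0.87), np.float64(0.76), np.float64(-0.33), np.float64(0.53), np.float64(-1.24), np.float64(1.9)], [np.float64(0.87), np.float64(0.74), np.float64(-0.32), np.float64(0.53), np.float64(-1.26), np.float64(1.91)], [np.float64(0.87), np.float64(0.7), np.float64(-0.31), np.float64(0.52), np.float64(-1.31), np.float64(1.94)], [np.float64(0.87), np.float64(0.63), np.float64(-0.27), np.float64(0.51), np.float64(-1.4), np.float64(1.99)]]
48 -75 [[np.float64(0.91), np.float64(0.68), np.float64(-0.56), np.float64(0.74), np.float64(-1.06), np.float64(1.87)], [np.float64(0.91), np.float64(0.66), np.float64(-0.55), np.float64(0.73), np.float64(-1.08), np.float64(1.89)], [np.float64(0.92), np.float64(0.61), np.float64(-0.53), np.float64(0.71), np.float64(-1.13), np.float64(1.94)], [np.float64(0.92), np.float64(0.54), np.float64(-0.49), np.float64(0.67), np.float64(-1.23), np.float64(2.02)]]
48 -60 [[np.float64(0.9), np.float64(0.59), np.float64(-0.8), np.float64(1.06), np.float64(-0.92), np.float64(1.78)], [np.float64(0.9), np.float64(0.57), np.float64(-0.79), np.float64(1.04), 
[... 5334 characters left out ...]
1.13)], [np.float64(-0.25), np.float64(0.36), np.float64(-0.73), np.float64(-2.12), np.float64(-0.53), np.float64(1.03)], [np.float64(-0.12), np.float64(0.23), np.float64(-0.66), np.float64(-1.91), np.float64(-0.38), np.float64(0.68)], None]
50 30 [[np.float64(-0.23), np.float64(0.39), np.float64(-0.63), np.float64(-1.83), np.float64(-0.57), np.float64(0.85)], [np.float64(-0.2), np.float64(0.35), np.float64(-0.61), np.float64(-1.78), np.float64(-0.54), np.float64(0.76)], [np.float64(-0.1), np.float64(0.25), np.float64(-0.58), np.float64(-1.62), np.float64(-0.47), np.float64(0.49)], [np.float64(0.1), np.float64(0.1), np.float64(-0.55), np.float64(-1.29), np.float64(-0.34), np.float64(-0.01)]]
```

```bash
python3 - <<'E'
from h import *
bot=bot_()
c1=wcam('w1')
G=np.array([atz(c1,u,40)[:2] for u in ((226,258),(297,222),(311,255),(246,289))]); print('green',G.round())
D=np.array([582,246])
TC=np.array([587.2,177.5]);ty=np.radians(4.2)
def loc(l): return TC+np.array([[np.cos(ty),-np.sin(ty)],[np.sin(ty),np.cos(ty)]])@l
g=np.stack(np.meshgrid(np.linspace(-39,39,7),np.linspace(-97,97,15),np.linspace(-250,-47,15),indexing='ij'),-1).reshape(-1,3)
for th in (48,50):
 for ph in (14,18,22,26):
  for l in ((5,-38),(12,-38),(12,-32)):
    f=np.radians(ph); q=tiltq(f,np.radians(th),0); c=loc(l)
    gp=np.array([*(c-38*np.array([np.cos(f),np.sin(f)])),32.])
    P=gp+R.from_quat(q).apply(g)
    ing=np.array([cv2.pointPolygonTest(G.astype(np.float32).reshape(-1,1,2),(float(p[0]),float(p[1])),True)>-10 for p in P])
    tr=((P[:,:2]-TC)@np.array([[np.cos(ty),-np.sin(ty)],[np.sin(ty),np.cos(ty)]]))
    inr=(abs(tr[:,0])<85)&(abs(tr[:,1])<120)
    j=[bot.solve_ik(gcmd(gp+[0,0,d],q),q) for d in (0,48,80)]
    print(th,ph,l,'min z over green',P[ing][:,2].min().round() if ing.any() else None,'over tray',P[inr][:,2].min().round(),'min',P[:,2].min().round(),[None if k is None else k.round(2).tolist() for k in j])
E
```

```text
green [[391. 246.]
 [442. 148.]
 [396. 129.]
 [345. 221.]]
48 14 (5, -38) min z over green 73.0 over tray 34.0 min 34.0 [[-0.26, 0.4, -0.82, -2.39, -0.55, 1.25], [-0.07, 0.22, -0.66, -2.04, -0.26, 0.7], None]
48 14 (12, -38) min z over green 83.0 over tray 34.0 min 34.0 [[-0.25, 0.4, -0.8, -2.38, -0.53, 1.23], [-0.06, 0.22, -0.64, -2.03, -0.25, 0.68], None]
48 14 (12, -32) min z over green 83.0 over tray 34.0 min 34.0 [[-0.24, 0.41, -0.81, -2.41, -0.54, 1.25], [-0.06, 0.23, -0.65, -2.06, -0.26, 0.71], None]
48 18 (5, -38) min z over green 73.0 over tray 34.0 min 34.0 [[-0.23, 0.38, -0.74, -2.21, -0.5, 1.08], [-0.02, 0.21, -0.61, -1.84, -0.25, 0.5], None]
48 18 (12, -38) min z over green 73.0 over tray 34.0 min 34.0 [[-0.22, 0.39, -0.72, -2.2, -0.48, 1.06], [-0.0, 0.22, -0.6, -1.82, -0.24, 0.48], None]
48 18 (12, -32) min z over green 73.0 over tray 34.0 min 34.0 [[-0.21, 0.39, -0.73, -2.22, -0.49, 1.08], [0.0, 0.22, -0.6, -1.84, -0.24, 0.49], None]
48 22 (5, -38) min z over green 64.0 over tray 34.0 min 34.0 [[-0.2, 0.37, -0.68, -2.04, -0.47, 0.93], [0.0, 0.22, -0.59, -1.7, -0.28, 0.
[... 2512 characters left out ...]
r tray 32.0 min 32.0 [[-0.24, 0.41, -0.71, -2.13, -0.55, 1.07], [-0.08, 0.25, -0.62, -1.86, -0.37, 0.62], [0.09, 0.15, -0.57, -1.58, -0.23, 0.21]]
50 26 (5, -38) min z over green 60.0 over tray 32.0 min 32.0 [[-0.23, 0.4, -0.66, -1.97, -0.55, 0.94], [-0.09, 0.24, -0.6, -1.73, -0.41, 0.54], [0.04, 0.16, -0.57, -1.52, -0.31, 0.22]]
50 26 (12, -38) min z over green 60.0 over tray 32.0 min 32.0 [[-0.22, 0.4, -0.65, -1.96, -0.54, 0.92], [-0.08, 0.25, -0.58, -1.72, -0.4, 0.52], [0.05, 0.16, -0.56, -1.51, -0.31, 0.2]]
50 26 (12, -32) min z over green 70.0 over tray 32.0 min 32.0 [[-0.21, 0.4, -0.65, -1.98, -0.54, 0.94], [-0.07, 0.25, -0.59, -1.73, -0.4, 0.53], [0.06, 0.16, -0.56, -1.52, -0.3, 0.2]]
```

```bash
python3 - <<'E'
from h import *
bot=bot_()
s=bot.read_state(); 
bot.line_to([440,-170,330],200); bot.move_gripper(88,50)
q=tiltq(CY,np.radians(50),0); back=R.from_quat(q).apply([0,0,-1])
g=cl(-38,0,80)
for b in (130,110,90,75):
    j=bot.solve_ik(gcmd(g+b*back,q),q); print(b,None if j is None else j.round(2))
    if j is not None: break
bot.move_ptp(gcmd(g+b*back,q),q); st()
crop(snap('side','s9'),250,180,570,420,2.4,'s9c.png'); snap('wrist','w9')
E
```

```text
130 [-0.37 -0.17 -0.76 -1.06 -0.26 -0.33]
 t 22.48 tip [ 430.1 -178.9  152.1] F [ 0.3 -0.5  0.3] M [0.3  2.37 0.06] w 87.2 j [-0.37 -0.17 -0.76 -1.06 -0.26 -0.33]
```

View pics/s9c.png

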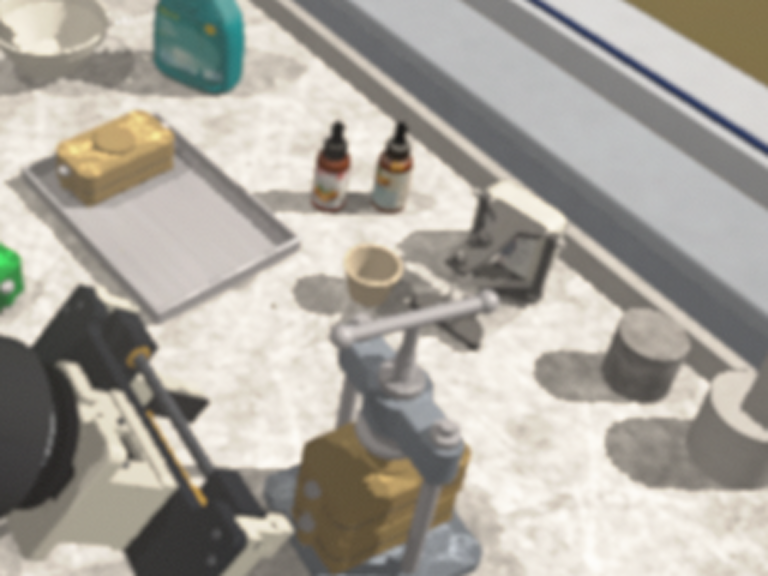

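View pics/w9.png

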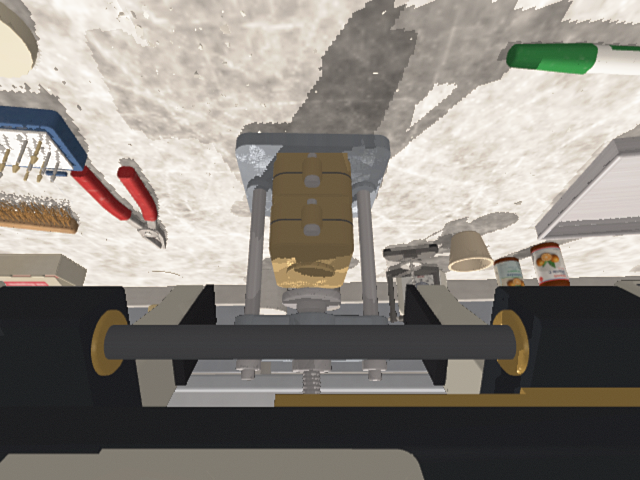

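```bash
python3 - <<'E'
from h import *
c=wcam('w9')
pts={'FL top front':cl(-54,31,92),'FR':cl(-54,-31,92),'L seam':cl(-54,31,52),'R seam':cl(-54,-31,52),'topbackL':cl(54,31,92),'lug':cl(-64,0,72),'luglow':cl(-64,0,32),'baseL':cl(-59,62,12),'baseR':cl(-59,-62,12),'beamL':cl(0,47,100),'R':cl(0,-47,100)}
for k,v in pts.items(): print(k,proj(c,v)[0].round(1))
crop(cv2.imread('pics/w9.png'),225,120,405,330,3.3,'w9c.png')
E
```

```text
FL top front [353.9 243.4]
FR [264.8 243.2]
L seam [351.4 193.8]
R seam [267.5 193.6]
topbackL [341.5 288.2]
lug [309.4 211.1]
luglow [309.5 163.1]
baseL [390.1 145.6]
baseR [229.  145.2]
beamL [366.6 278.7]
R [251.9 278.5]
```

View pics/w9c.png

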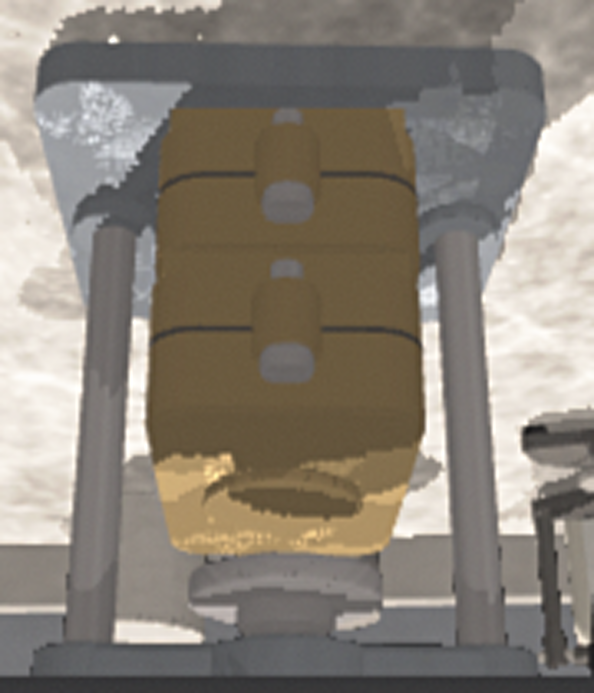

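The slanted view shows the stack centred to within about 1.5 mm, with the seam at row 196 and the plate clear. I'll go in with a +1.3 mm lateral correction.

```bash
python3 - <<'E'
from h import *
bot=bot_()
q=tiltq(CY,np.radians(50),0); back=R.from_quat(q).apply([0,0,-1])
g=cl(-38,1.3,80)
bot.line_to(gcmd(g+30*back,q),100,q); s=st('near')
bot.line_to(gcmd(g,q),40,q); s=st('at')
crop(snap('wrist','w10'),150,100,490,420,1.8,'w10c.png'); crop(snap('side','s10'),300,200,480,440,2.5,'s10c.png')
E
```

```text
near t 23.73 tip [ 505.8 -183.5   87.3] F [-0.7 -0.1  0.1] M [ 0.25  2.36 -0.01] w 87.4 j [-0.65  0.14 -0.66 -1.59 -0.43  0.41]
at t 24.63 tip [ 528.6 -185.3   67.9] F [-0.1 -0.2  0.1] M [0.27 2.42 0.06] w 87.5 j [-0.68  0.22 -0.64 -1.7  -0.45  0.57]
```

View pics/w10c.png

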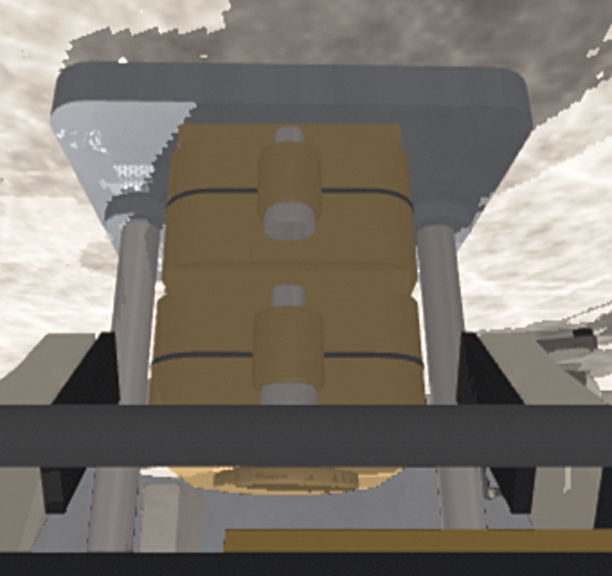

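View pics/s10c.png

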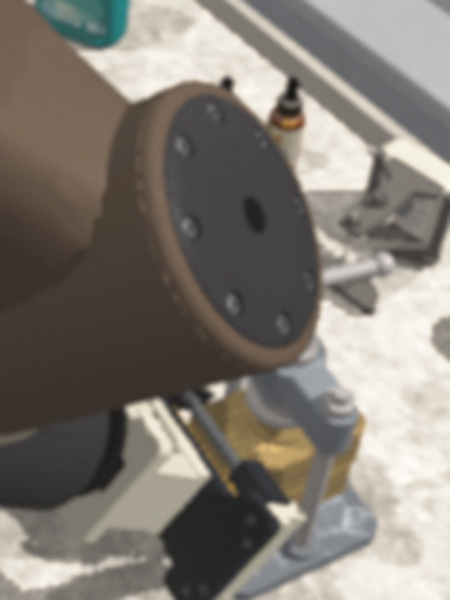

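Fingers straddle only the upper flask, evenly on both sides. Close, lift 9 mm, and check.

```bash
python3 - <<'E'
from h import *
bot=bot_()
q=tiltq(CY,np.radians(50),0)
g=cl(-38,1.3,80)
bot.move_gripper(0,55); st('grip')
bot.line_to(gcmd(g+[0,0,4],q),25,q); st('l4')
bot.line_to(gcmd(g+[0,0,10],q),25,q); bot.pause(.15); st('l10')
crop(snap('wrist','w11'),150,100,490,420,1.8,'w11c.png')
E
```

```text
grip t 25.28 tip [ 528.8 -185.4   67.9] F [-1.2 -0.2  1.2] M [ 0.15  2.22 -0.01] w 61.6 j [-0.68  0.22 -0.64 -1.7  -0.45  0.57]
l4 t 25.59 tip [ 528.4 -185.    71.4] F [ 0.2 -0.9 -3.6] M [0.37 3.63 0.05] w 61.3 j [-0.67  0.21 -0.64 -1.68 -0.44  0.53]
l10 t 26.13 tip [ 528.6 -185.3   77.5] F [-0.2 -0.  -4.1] M [ 0.32  3.64 -0.02] w 61.4 j [-0.65  0.19 -0.63 -1.65 -0.43  0.48]
```

View pics/w11c.png

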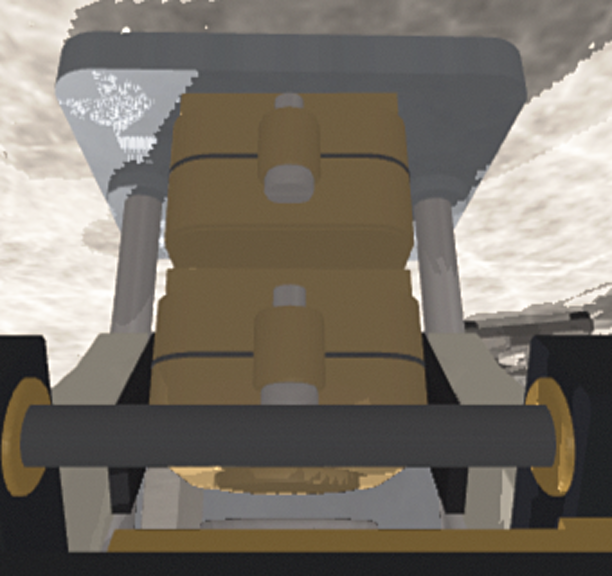

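```bash
python3 - <<'E'
from h import *
bot=bot_()
q=tiltq(CY,np.radians(50),0)
bot.line_to(gcmd(cl(-78,1.3,90.5),q),60,q); st('d40')
bot.line_to(gcmd(cl(-145,1.3,91),q),80,q); st('d107')
crop(snap('wrist','w12'),100,50,540,430,1.5,'w12c.png'); crop(snap('side','s12'),240,200,500,440,2.5,'s12c.png')
E
```

```text
d40 t 27.0 tip [ 489.1 -182.6   78.6] F [ 0.6  0.1 -3. ] M [ 0.32  3.59 -0.06] w 61.5 j [-0.72  0.15 -0.69 -1.63 -0.48  0.51]
d107 t 27.99 tip [ 422.5 -177.3   79. ] F [ 0.6 -0.  -3.6] M [0.42 3.58 0.01] w 61.7 j [-0.85  0.08 -0.78 -1.57 -0.57  0.56]
```

View pics/w12c.png

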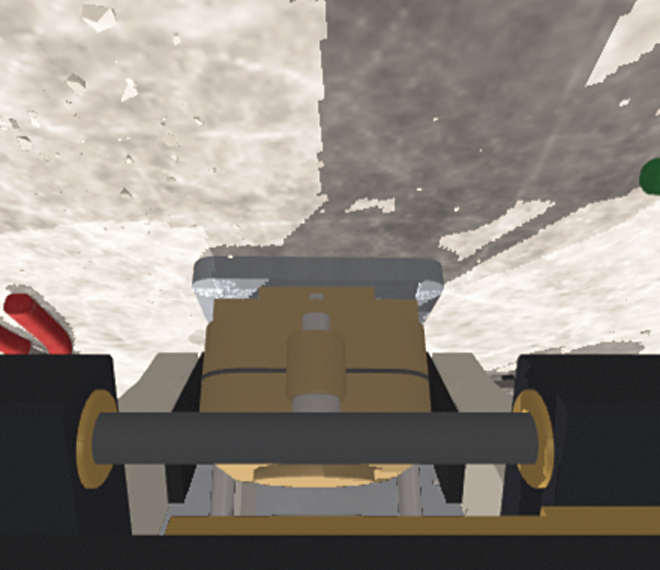

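View pics/s12c.png

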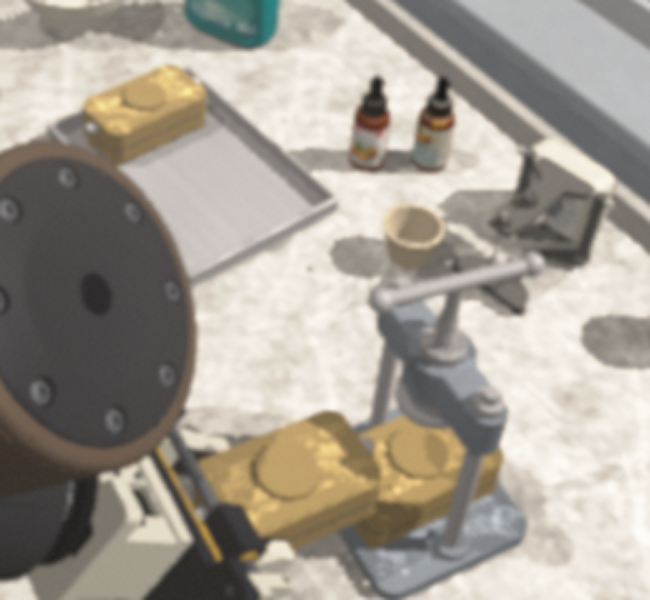

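The flask is out and level in the grip; the lower one is still seated. Now the transfer.

```bash
cat >> h.py <<'E'
TC=np.array([587.2,177.5]);TY=np.radians(4.2)
def tloc(l): return TC+np.array([[np.cos(TY),-np.sin(TY)],[np.sin(TY),np.cos(TY)]])@np.asarray(l,float)
PH=np.radians(22); PL=(10,-35)
def pg(z): return np.array([*(tloc(PL)-38*np.array([np.cos(PH),np.sin(PH)])),z])
E
python3 - <<'E'
from h import *
bot=bot_()
th=np.radians(50)
q1=tiltq(np.radians(8),th,0); q2=tiltq(PH,th,0)
for x in (410,430,450,470):
    j=bot.solve_ik(gcmd([x,-50,98],q1),q1); print(x,None if j is None else j.round(2))
j=bot.solve_ik(gcmd(pg(95),q2),q2); print(pg(95),None if j is None else j.round(2))
E
```

```text
410 [-0.56 -0.01 -0.84 -1.57 -0.52  0.49]
430 [-0.53  0.02 -0.81 -1.59 -0.5   0.49]
450 [-0.5   0.04 -0.78 -1.61 -0.48  0.49]
470 [-0.47  0.07 -0.75 -1.63 -0.45  0.48]
[564.5034952  129.09132472  95.        ] [-0.02  0.2  -0.59 -1.74 -0.31  0.44]
```

```bash
python3 - <<'E'
from h import *
bot=bot_()
th=np.radians(50)
q1=tiltq(np.radians(8),th,0); q2=tiltq(PH,th,0)
bot.line_to(gcmd([430,-50,98],q1),100,q1); st('mid')
bot.line_to(gcmd(pg(95),q2),100,q2); st('above')
crop(snap('side','s13'),180,150,500,400,2.4,'s13c.png'); crop(snap('top','t13'),200,160,460,360,3,'t13c.png'); snap('wrist','w13')
E
```

```text
mid t 29.6 tip [444.4 -48.3  85.7] F [ 0.7  0.8 -3.7] M [-0.47  3.55 -0.01] w 61.7 j [-0.53  0.02 -0.81 -1.59 -0.5   0.49]
above t 32.05 tip [577.8 134.3  82.8] F [ 0.   0.  -3.9] M [-1.36  3.35  0.05] w 61.6 j [-0.02  0.2  -0.6  -1.74 -0.31  0.44]
```

View pics/s13c.png

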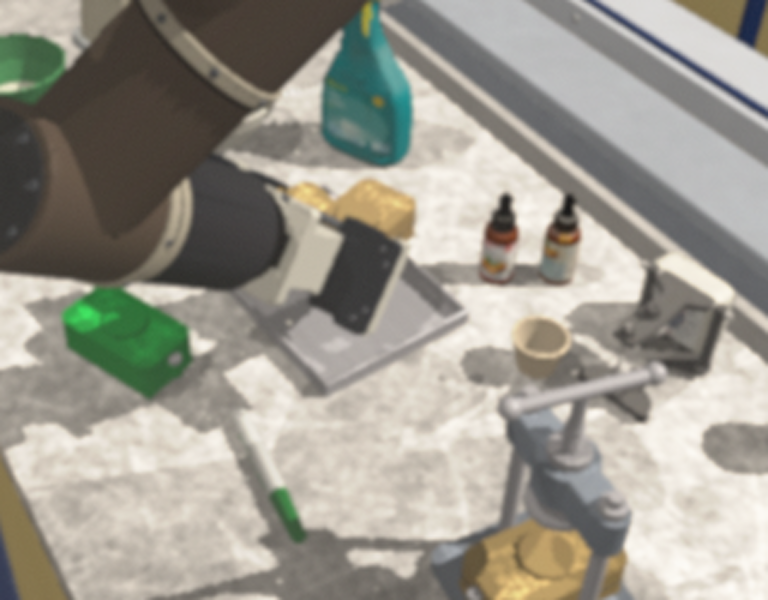

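View pics/t13c.png

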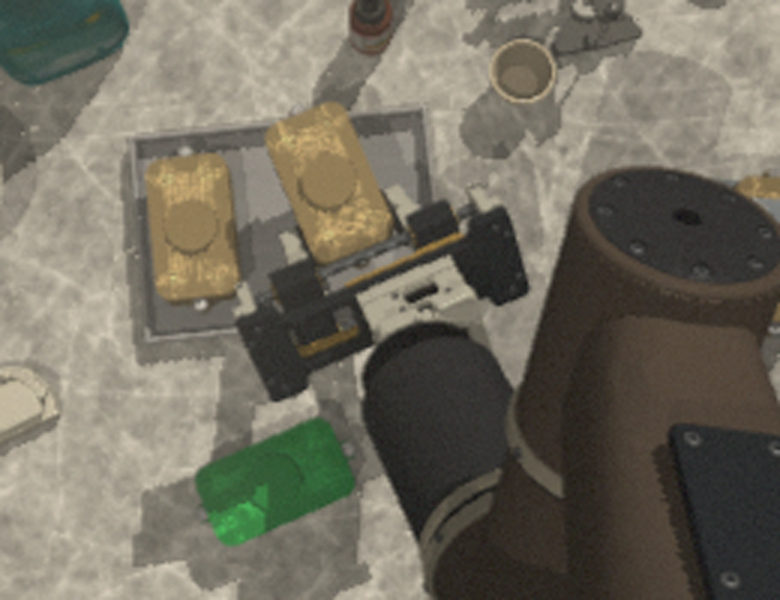

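View pics/w13.png

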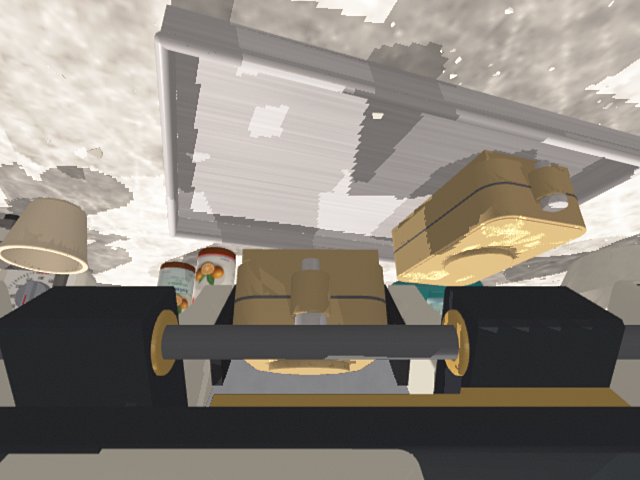

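```bash
sed -i 's/PL=(10,-35)/PL=(5,-35)/' h.py; python3 - <<'E'
from h import *
bot=bot_(); ct=cam('top')
print('lid seen',atz(ct,(200+328/3,160+180/3),111).round(1),'expected',tloc((10,-35)))
q2=tiltq(PH,np.radians(50),0)
bot.line_to(gcmd(pg(60),q2),60,q2); st('z60')
bot.line_to(gcmd(pg(40),q2),40,q2); st('z40')
crop(snap('side','s14'),180,150,500,400,2.4,'s14c.png'); crop(snap('top','t14'),200,160,460,360,3,'t14c.png'); snap('wrist','w14')
E
```

```text
lid seen [598.3 141.2 111. ] expected [599.73648167 143.32637527]
z60 t 32.94 tip [573.3 133.8  48. ] F [ 0.1 -0.9 -3.5] M [-1.38  3.35 -0.04] w 61.8 j [-0.17  0.3  -0.67 -1.98 -0.46  0.83]
z40 t 33.59 tip [573.3 134.2  28.2] F [ 0.1  0.2 -4.1] M [-1.35  3.31 -0.01] w 61.6 j [-0.23  0.38 -0.71 -2.09 -0.53  1.01]
```

View pics/t14c.png

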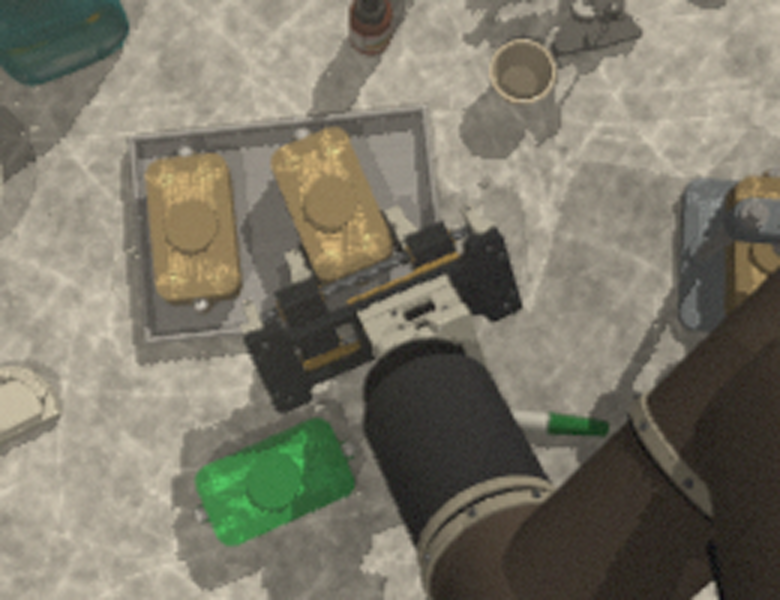

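View pics/w14.png

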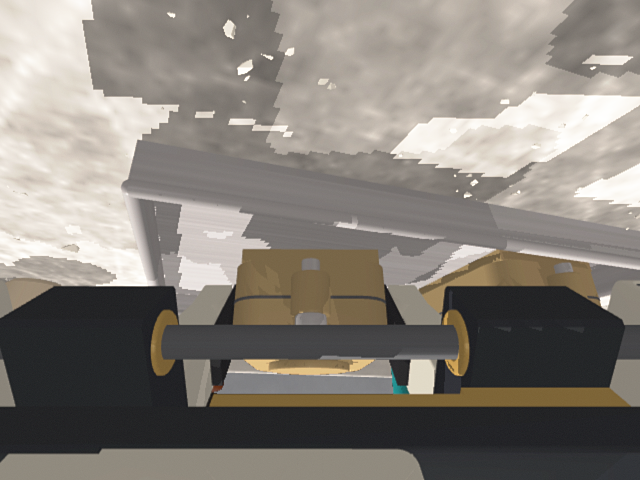

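View pics/s14c.png

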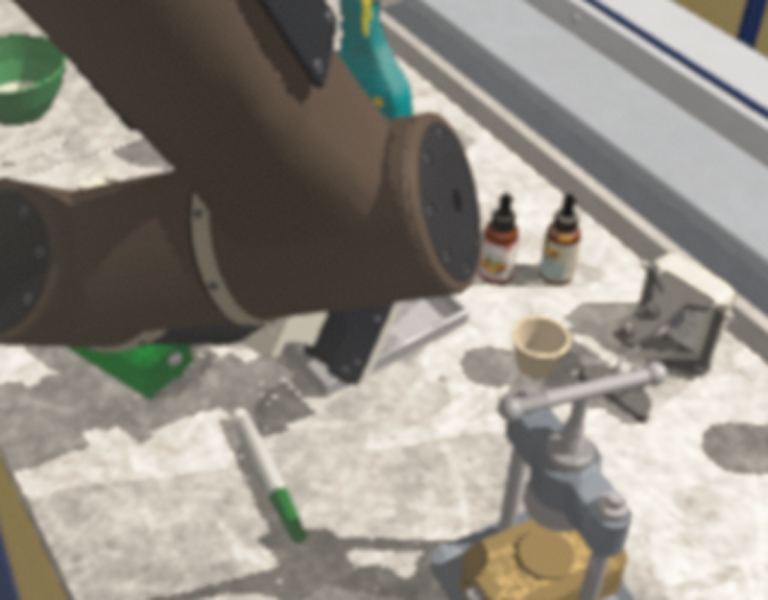

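Clear of everything. Lowering in small steps until the tray carries the weight.

```bash
python3 - <<'E'
from h import *
bot=bot_()
q2=tiltq(PH,np.radians(50),0)
bot.line_to(gcmd(pg(35),q2),25,q2); 
z=35
while z>27:
    z-=0.7; bot.line_to(gcmd(pg(z),q2),10,q2); bot.pause(.05)
    f=bot.read_state()['contact_force'][2]; print(round(z,1),f.round(1))
    if f>2.5: break
bot.pause(.3); st('down')
crop(snap('top','t15'),200,160,460,360,3,'t15c.png'); snap('wrist','w15')
E
```

```text
34.3 -3.5
33.6 -4.4
32.9 -5.0
32.2 -3.2
31.5 -3.0
30.8 -0.4
30.1 7.9
down t 36.49 tip [573.3 134.3  18.9] F [-5.1 -1.2  6.8] M [-0.81  1.65 -0.18] w 62.1 j [-0.26  0.41 -0.73 -2.13 -0.57  1.09]
```

View pics/w15.png

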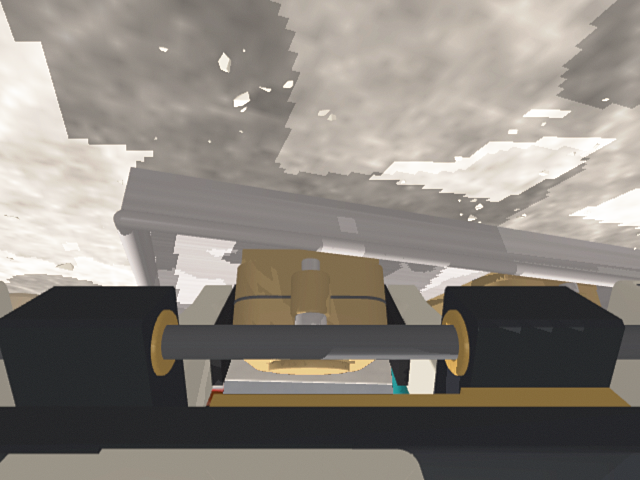

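The weight is on the tray at z≈31, as expected. Releasing with limited opening and backing off along the fingers.

```bash
python3 - <<'E'
from h import *
bot=bot_()
q2=tiltq(PH,np.radians(50),0); back=R.from_quat(q2).apply([0,0,-1])
bot.line_to(gcmd(pg(30.7),q2),10,q2); bot.pause(.1); st('relaxed')
bot.move_gripper(75); st('open')
p=bot.read_state()['tcp_pos']
bot.line_to(p+25*back,40); st('b25')
p=bot.read_state()['tcp_pos']
try: bot.line_to(p+95*back,100)
except bot.Unreachable: bot.line_to(p+55*back,100)
st('b')
crop(snap('side','s16'),180,150,500,400,2.4,'s16c.png'); crop(snap('top','t16'),200,160,460,360,3,'t16c.png'); snap('wrist','w16')
E
```

```text
relaxed t 36.94 tip [573.2 134.1  18.9] F [-4.1 -3.1  4.7] M [-1.12  1.89 -0.41] w 62.1 j [-0.26  0.41 -0.73 -2.13 -0.57  1.09]
open t 37.45 tip [573.1 134.2  18.5] F [-0.3 -0.5 -0.7] M [-0.91  2.24  0.03] w 74.9 j [-0.26  0.41 -0.72 -2.13 -0.57  1.09]
b25 t 38.23 tip [555.5 127.1  34.7] F [-0.5 -0.1  0.4] M [-0.88  2.26 -0.  ] w 74.9 j [-0.25  0.34 -0.73 -2.05 -0.53  0.98]
b t 39.33 tip [488.1 100.   95.6] F [-0.1 -0.4  0.8] M [-0.91  2.22 -0.  ] w 74.7 j [-0.09  0.04 -0.74 -1.63 -0.36  0.38]
```

View pics/t16c.png

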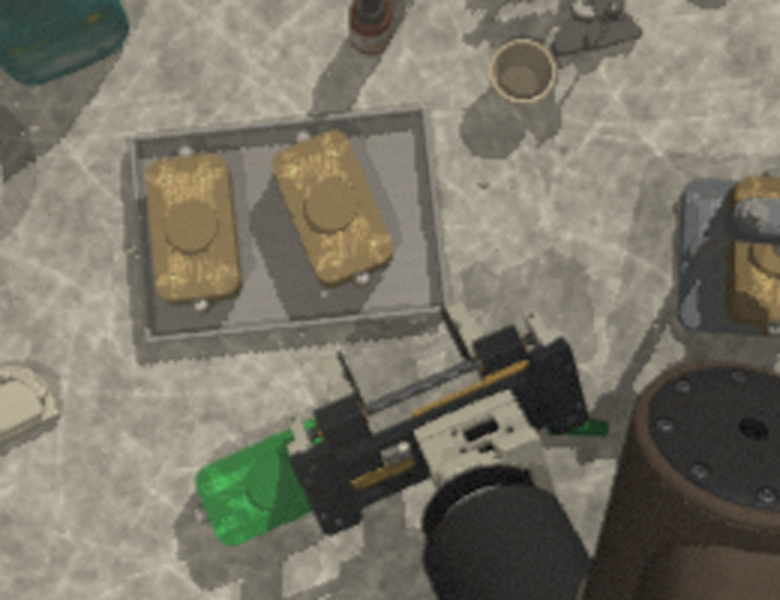

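View pics/w16.png

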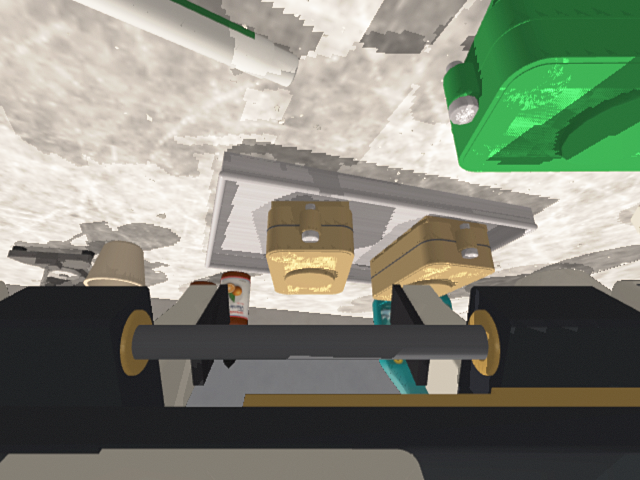

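View pics/s16c.png

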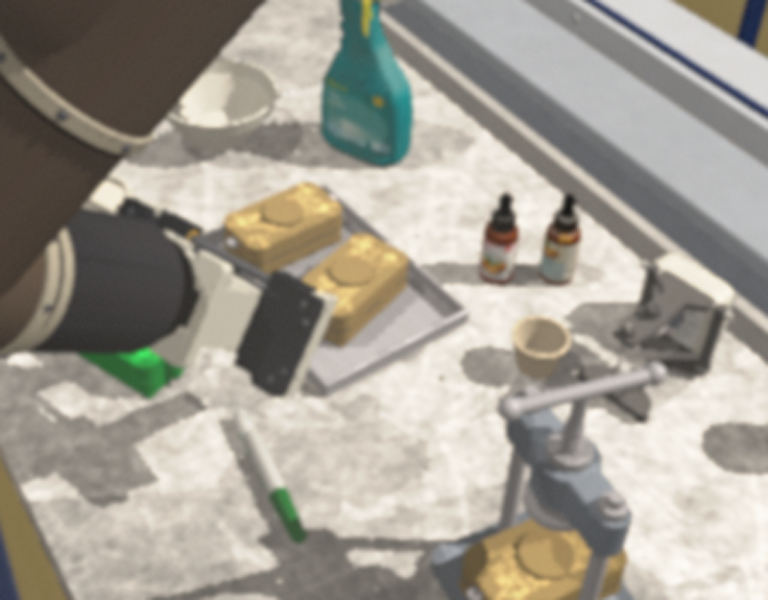

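```bash
python3 - <<'E'
from h import *
bot=bot_(); ct=cam('top'); c=wcam('w16')
a=np.radians(-4.2)
for n,p in (('top',atz(ct,(310,228.3),47)),('wrist',atz(c,(311,273),47)),('done now',atz(ct,(200+190/3,160+225/3),47))):
    d=p[:2]-TC; print(n,p.round(1),'tray',[round(float(np.cos(TY)*d[0]+np.sin(TY)*d[1]),1),round(float(-np.sin(TY)*d[0]+np.cos(TY)*d[1]),1)])
t0=cv2.imread('pics/top0.png').astype(int);t1=cv2.imread('pics/t16.png').astype(int)
print('done-flask/cast/crucible mean diff',[abs(t0[y0:y1,x0:x1]-t1[y0:y1,x0:x1]).mean().round(1) for x0,y0,x1,y1 in ((246,208,282,268),(185,280,222,312),(360,170,388,198),(140,195,200,252))])
st(); bot.close_job()
E
```

```text
top [593.2 141.8  47. ] tray [3.3, -36.0]
wrist [577.  136.6  47. ] tray [-13.1, -40.0]
done now [580.6 246.6  47. ] tray [-1.5, 69.4]
done-flask/cast/crucible mean diff [np.float64(11.6), np.float64(15.9), np.float64(11.4), np.float64(13.0)]
 t 39.48 tip [488.   99.7  95.2] F [0.7 0.2 0.2] M [-0.89  2.24  0.01] w 74.7 j [-0.09  0.04 -0.74 -1.63 -0.36  0.37]
the job is handed in; nothing more can be done
```

The upper flask is now in the free part of the tray and the job is handed in, at about 39.5 s of the 67 s allowed. No verdict was reported.

**What I did**
- I turned the T-bar about 1.4 rad anticlockwise and left it open.
- I lifted the upper flask 10 mm off the lower one, using a 50° slanted grip at its front end, and drew it out from under the beam.
- I set it down in the tray until the tray carried its weight, then let go and backed off.

**Last checks**
- **Flask position:** the top camera puts it at (+3, −36) mm from the tray's centre. The wrist view gives (−13, −40) mm because that view is oblique and depends on a rough pick of the lid's centre. Both are inside the limits.
- **Flask in the tray:** it looks flat.
- **Lower flask and T-bar:** the lower flask still looks seated in the clamp and the bar is open. I judged both by eye; I had no reading of the joint angle.
- **Flask already in the tray:** its centre measures within 2 mm of where I first found it.
- **Other bench items:** they look unmoved. The pixel comparison I ran on the cast, crucible and bowl proved nothing because shadows and lighting had changed.
- **Robot:** it touches nothing, and the contact force is about 0 N.

**What disagreed or failed**
- **Fingertip position:** the real fingertips end about 29.5 mm short of the stated TCP. My first grip on the bar therefore closed above it on nothing, with no contact. I measured the offset in the side and wrist pictures and corrected every later pose for it.
- **Flask angle:** it lies turned about 18° to the tray's axis, because the arm could not reach a straight placing with that grip.

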